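# Clamp a plaster casting mould shut

### The job

Stand the rectangular plaster mould upright on the bed of the bench clamp, between the anvil and the sprung foot with its seam square across the clamp, and let go of it. Then pump the ratchet trigger, never pushing the jaw itself, until the foot meets the mould and presses it against the anvil with the foot's spring about half squeezed in, never nearly fully, since the plaster would crack. Finish while still holding the trigger pushed so that the pressure stays on (the clamp slackens if it is let go), and leave the other things on the bench where they stand.

Things in the scene. Friction and masses are not known exactly. Their poses are not given: they have to be found in the camera images.
- mould: closed two-part casting mould: white plaster block, 76 mm along its x, 50 mm along its y, 60 mm tall, about 0.34 kg, dark seam line round its middle (across x), 22 mm dark pour hole on top; starts upright on the bench, left or right of the clamp. Origin: centre of its underside, z up. Take it across its 50 mm sides; either end may face the anvil
- clamp: bench clamp, grey painted steel, fixed. Origin on the bench under its centre line; x runs level from its tail to the anvil, z up. Base plate 10 mm thick, x -200 to 175 mm, y +-45 mm. Anvil: x 150 to 175 mm, 80 mm wide, top 76 mm above the bench (bolt heads 4 mm more). Two cheek plates holding the trigger: x -115 to -30 mm, y +-26 mm, top 106 mm above the bench
- bed (a point): on the bed (the base plate's top, 10 mm above the bench) where the middle of the mould's underside ends when it is pressed against the anvil: clamp frame 112, 0, 10 mm; axes as the clamp's. The mould may be set down up to some 20 mm nearer the foot: the foot pushes it on to the anvil
- anvil_face (a point): centre of the anvil's flat face that the mould is pressed against (clamp frame 150, 0, 43 mm); axes as the clamp's
- foot_face (a point): centre of the black rubber foot's front face (44 x 44 mm, 8 mm thick), 42 mm above the bench, facing the anvil; moves with jaw and foot; axes as the clamp's. Between it and the anvil's face 105 to 123 mm are free at the start
- jaw: steel jaw: a toothed rod along the clamp's x through the cheeks, with a 44 x 44 x 8 mm plate in front that carries the sprung foot. Origin: in the clamp frame at x = the jaw's advance, y = z = 0; advance is 8 to 26 mm at the start, 72 mm at most. It slides with 6 N of friction; the robot must not push it
- foot: sprung rubber foot before the jaw plate, on two brass guide pins. Origin: at the jaw's origin when the spring is free, behind it by the squeeze; so jaw x minus foot x (clamp frame) is the squeeze. Spring 2.5 N per mm, 14 mm of travel; half is 7 mm, about 17 N. The gap seen between foot and jaw plate is 14 mm when free, 7 mm when half squeezed
- trigger: pump trigger: upright dark steel lever, 26 mm wide (clamp y), 12 mm thick, black crossbar on top (18 mm thick, 34 mm wide, 195 mm above the bench). Origin at its pivot. At rest it leans 0.2 rad towards the anvil; push it on its anvil side towards the tail (clamp -x), 0.40 rad at most (34 mm at trigger_face); a spring brings it back, the jaw stays
- pivot (a point): the trigger's pivot axis (along the clamp's y), fixed, clamp frame -70, 0, 89.5 mm. The pawl (tooth pitch 5 mm) drives the jaw 42 mm per rad of trigger: up to 17 mm a stroke, less 0 to 5 mm lost picking up a tooth, so a full stroke advances it 10 or 15 mm and 2 to 5 strokes are needed. A loaded jaw slackens to about 5 N (2 mm squeeze) when the trigger is let go
- trigger_face (a point): middle of the trigger's flat anvil-side face, 85 mm from the pivot (about 172 mm above the bench), moving with the trigger; axes as the clamp's when the trigger is at rest. A push here takes about 3 N alone, 6 N to move the jaw, about 14 N with the foot half squeezed
- round_mould: bystander: round white plaster mould, 66 mm across, 55 mm tall; origin under its centre
- bowl: bystander: white bowl, 110 mm across, 50 mm tall; origin under its centre
- cup: bystander: brown clay cup, 72 mm across, 80 mm tall; origin under its centre
- jar: bystander: glaze jar with lid, 68 mm across, 95 mm tall; origin under its centre
- brush: bystander: brush lying on the bench in front of the clamp
- rib: bystander: wooden spatula lying on the bench in front of the clamp
- cone: bystander: small white kiln prop, 44 mm across, 50 mm tall; origin under its centre
Mind the look-alikes: they are no part of the job. Leave any blue look-alike of the mould alone.

How it is judged (in metres and radians):
On the way, in this order (a step that is already met when the one before it is completed fails the run):
1. the mould stands upright on the bed between foot and anvil, square to the clamp, let go (x of mould in the frame of clamp between 0.05 and 0.117 m and y of mould in the frame of clamp between -0.02 and 0.02 m and z of mould in the frame of clamp between 0.007 and 0.014 m and angle between mould's own z axis and vertical below 0.08 rad and angle between the x axis of mould and the x axis of clamp, either way round below 0.3 rad and contact force between the fingers and mould below 0.1 N), for 0.2 s.
2. the foot, driven by the pumped trigger, meets the mould (contact force between foot and mould above 1 N and contact force between the arm and mould below 0.1 N), for 0.1 s.
At the end, for the whole second after the job is handed in: the mould stands upright on the bed, within 20 mm of the clamp's centre line, square within 0.12 rad and against the anvil (within 5 mm), the foot presses it with 8 to 28 N (3.2 to 11.2 mm of squeeze), the fingers still push the trigger with more than 2 N, and the robot touches nothing of the mould (contact force between foot and mould between 8 and 28 N and contact force between the fingers and trigger above 2 N and contact force between the arm and mould below 0.1 N and x of mould in the frame of clamp between 0.107 and 0.117 m and y of mould in the frame of clamp between -0.02 and 0.02 m and z of mould in the frame of clamp between 0.007 and 0.014 m and angle between mould's own z axis and vertical below 0.08 rad and angle between the x axis of mould and the x axis of clamp, either way round below 0.12 rad and linear speed of mould below 0.01 m/s); the arm keeps its last pose, push and grip.
It fails at once if the mould is crushed: the foot presses it with more than 33 N (contact force between foot and mould above 33 N).
It fails at once if the robot pushes the jaw or foot directly (contact force between any of the arm, the fingers and jaw above 3 N).
It fails at once if a bystander is moved by more than 40 mm (distance of any of round_mould, bowl, cup, jar, brush, rib, cone from where it was at the start of the episode above 0.04 m).
It also fails if it takes over 69 s, if anything falls off the work surface, if the arm or the gripper's body presses on something with over 40 N, if the wrist force passes 120 N, or if a joint passes its speed limit or range.

### The arm

A 6-joint arm with a two-finger parallel gripper is mounted at the origin on the work surface. World frame = base frame: x ahead of the robot, y to its left, z up, the work surface at z = 0. Lengths are in mm, angles in rad, forces in N, time in s.
With the tool pointing down it reaches from about 400 to 925 mm from the base axis. Payload 12.5 kg.
Tool frame: the origin (TCP) lies on the centre line of the jaws, within the pads' length; the fingertips stand 19 mm ahead of it and the grasp point (between the pads) is the TCP; y points along the fingers, x is the direction in which the jaws open and shut, and the axes are right-handed (so a half turn about y gives the same grasp; the last joint's range is limited). The gripper opens to 95 mm and grips with 3 to 60 N. Pads are 20 mm wide; open, the fingers measure 119 mm over their backs; the gripper's body (75 mm by 180 mm) begins 59 mm behind the grasp point.
Start: joints at [1.175, 0.491, 1.559, -0, 1.092, -0.106], TCP at [178.582, 598.96, 233.661] pointing down, gripper open.
Joint ranges: [-3.1, 3.1], [-0.84, 2.19], [0.05, 2.79], [-1.13, 4.28], [0.06, 2.93], [-2.69, 2.69]. Speed limits (rad/s): [2.22, 2.22, 2.79, 3.14, 3.14, 3.14].

### API

Orientations are given as [roll, pitch, yaw] about the fixed x, y, z axes, in that order (R = Rz(yaw) Ry(pitch) Rx(roll)).
In Python, from cell import env gives the robot as it stands. The module is installed in compiled form; this text tells all that it offers.
- The arm moves only by the tool move_arm, never from a script. Its argument "rows" is a list of rows, each an object of numbers: "tx", "ty", "tz": the shift along the tool's x, y, z in cm; "rx", "ry", "rz": the turn, a rotation vector about the tool's x, y, z in rad; "grip": the opening in per cent of the stroke, from 0 (shut) to 100 (fully open). In form: [{"tx": .., "ty": .., "tz": .., "rx": .., "ry": .., "rz": .., "grip": ..}, ...]. A call has 1 to 10 rows; each row shifts and turns the commanded pose from where the row before left it, along the tool's axes as they then stand; what a row does not reach is not made up. A row lasts 1/12 s, in which the tool goes at most 41.7 mm and 7.16 degrees, less where a joint would pass 70% of its speed; a pose out of reach is approached as far as the arm can. A call is refused whole if a number of a shift passes 4.17 or a number of a turn 0.125, either way. A call with a gripper value outside its range is refused whole. The fingers move at their own pace and stop on an object; the grip force is fixed at half the most. Time passes only in rows, so rows that do not move let the fingers close. It gives the time, the measured TCP pose, the force and the opening at its end, in the units of the state.
- env.state(): the state, without advancing time (a new reading comes with each control period).
- env.read_camera(name): name is "scene" or "side" or "wrist"; returns (picture, depth): 384x512x3 uint8, blue, green, red; 384x512 float32, mm along the optical axis (not along the pixel's ray), 0 where there is no reading.
- env.calibration(name): a dict with "vertical_fov" (degrees; the focal length in pixels is half the picture's height over the tangent of half this angle, whatever the lens; pixels are square), "cx", "cy" (the principal point, pixels), "eye" and "rotation" of the camera in the world. Camera axes: x right, y up, looking along -z (the intrinsics and any distortion apply to the point x, -y, -z); pixel columns grow to the right and rows downward; lengths in mm; the calibration is good to about 2 mm. A picture is of the moment at which its call begins: read the wrist's pose just before it. calibration takes no time and is no camera call; for the wrist camera it gives the pose at the moment of the call.
- env.job_done(): hands the job in, once; it reports no verdict.
The state is a dict: "t": time; "joints": joint angles; "qvel": joint speeds; "tau": joint torques, N m; "eef_pos": TCP position; "tcp_rot": TCP orientation; "ft_force": force on the tool from outside, world axes, zero at the start; "moment": the same for the moment, N m; "opening": opening from 0.0 (shut) to 1.0 (fully open).
Only numpy, scipy, OpenCV 4.12 (cv2) and the standard library are available. Lean on these libraries where they do the work, as an engineer would, in place of code of your own. Each camera call takes 0.05 s, during which the arm holds its last target.

## Working session

There is one attempt and no reset: what is moved stays moved. The work goes in short steps, Python scripts to look and compute and a tool call to move; the robot and the scene stay as the last step left them, time stands still between calls to the robot, and variables do not carry over. Pictures are saved under pics/ and viewed, and the job is handed in when it is done.

Besides the shell and the picture viewer there is one more tool, called after ">>>" as a command line: name --argument value ..., lists and objects as JSON in quotes. move_arm: Moves the arm, as the interface text tells. Its arguments: {"type":"object","properties":{"rows":{"type":"array"}},"required":["rows"]}

```bash
mkdir -p pics; ls; python3 - <<'E'
from cell import env
import cv2,numpy as np
print(env.state())
for n in ["scene","side","wrist"]:
    c=env.calibration(n); print(n,c)
    p,d=env.read_camera(n); cv2.imwrite(f"pics/a_{n}.png",p); np.savez(f"pics/a_{n}.npz",p=p,d=d,**{k:np.array(v) for k,v in c.items()})
E
```

```text
pics
{'t': 0.0, 'joints': array([ 1.17542958e+00,  4.91559405e-01,  1.55947418e+00, -2.73979376e-05,
        1.09170385e+00, -1.05629930e-01]), 'qvel': array([-1.45775558e-03,  1.55508331e-03,  1.16025700e-03,  3.06956423e-05,
       -2.78142044e-05,  8.63613685e-04]), 'tau': array([ 2.63574839e-03, -6.12655163e+01, -2.58179337e+01,  6.93340902e-02,
        4.82599635e-02, -9.61298156e-05]), 'eef_pos': array([178.47302783, 598.72943118, 233.05331878]), 'tcp_rot': array([-1.57069979e+00,  1.14096164e-03,  1.28107221e+00]), 'ft_force': array([0.05718219, 0.11491603, 0.48278912]), 'moment': array([-0.04666135, -0.03549326,  0.03635395]), 'opening': 1.0003190655291634}
scene {'vertical_fov': 48.79680897552034, 'cx': 257.6337552366158, 'cy': 185.5123731081598, 'eye': array([1676.46199978, -518.76001991,  922.3470724 ]), 'rotation': array([ 1.00379496, -0.0068782 ,  1.15132991])}
side {'vertical_fov': 53.295252976378165, 'cx': 261.65517289095567, 'cy': 184.25882117717208, 'eye': array([ 337.8539827 , -900.26600798,  741.60941633]), 'rotation': array([ 0.95947714,  0.01486962, -0.24999433])}
wrist {'vertical_fov': 64.54642866412789, 'cx': 251.02080814614618, 'cy': 189.65889139995195, 'eye': array([112.30241515, 618.78704341, 384.41236496]), 'rotation': array([-2.49059663e-01,  7.53076046e-04,  1.28111522e+00])}
```

View pics/a_scene.png

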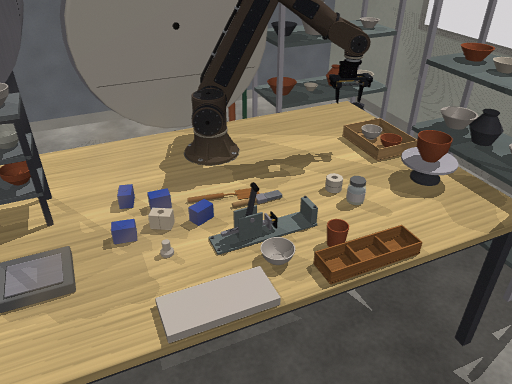

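View pics/a_side.png

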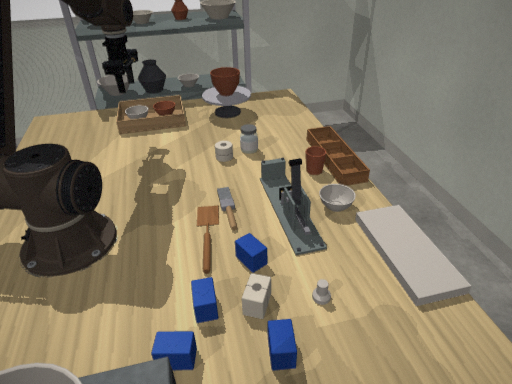

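View pics/a_wrist.png

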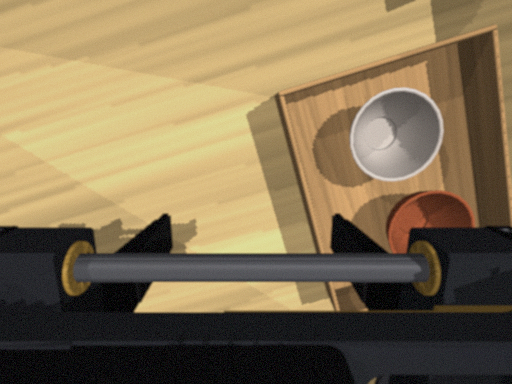

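The scene view shows the mould at about (161,219) among blue look-alikes. The clamp's tail is at (215,240) and its anvil at (308,210). The side view shows the mould at (257,295) with its pour hole at (257,289). Next I'll measure them.

```bash
cat > h.py <<'E'
import numpy as np,cv2
from scipy.spatial.transform import Rotation as R
def load(f):
    z=np.load(f); return {k:z[k] for k in z.files}
def cam(c):
    H=384; f=H/2/np.tan(np.radians(float(c['vertical_fov']))/2)
    return f,float(c['cx']),float(c['cy']),np.array(c['eye']),R.from_euler('xyz',c['rotation']).as_matrix()
def depth_points(c,d):
    f,cx,cy,e,M=cam(c); v,u=np.mgrid[0:384,0:512]
    P=np.stack([(u-cx)/f*d,-(v-cy)/f*d,-d],-1); return P@M.T+e
def ray(c,u,v,z):
    f,cx,cy,e,M=cam(c); r=M@np.array([(u-cx)/f,-(v-cy)/f,-1]); return e+r*(z-e[2])/r[2]
def proj(c,p):
    f,cx,cy,e,M=cam(c); q=(np.array(p)-e)@M; return cx+f*q[...,0]/-q[...,2], cy-f*q[...,1]/-q[...,2]
def snap(env,n,name):
    c=env.calibration(n); p,d=env.read_camera(n); cv2.imwrite(f"pics/{name}.png",p)
    np.savez(f"pics/{name}.npz",p=p,d=d,**{k:np.array(v) for k,v in c.items()}); return c,p,d
def crop(name,x0,y0,x1,y1,s,out):
    p=cv2.imread(f"pics/{name}.png")[y0:y1,x0:x1]; cv2.imwrite(f"pics/{out}.png",cv2.resize(p,None,fx=s,fy=s,interpolation=cv2.INTER_CUBIC))
E
python3 - <<'E'
from h import *
for n in ["scene","side"]:
    z=load(f"pics/a_{n}.npz"); P=depth_points(z,z['d'])
    t=P[200:380:20,100:400:60,2] ; print(n,np.round(t).astype(int))
s=load("pics/a_scene.npz");Ps=depth_points(s,s['d'])
d=load("pics/a_side.npz");Pd=depth_points(d,d['d'])
print("scene mould",Ps[213,161],"side",Pd[289,257], Pd[282,257])
crop("a_scene",200,160,340,265,5.5,"c1"); crop("a_side",180,140,380,340,3,"c2"); crop("a_scene",100,170,240,270,5.5,"c3")
E
```

```text
scene [[  -1   41    2    1    0]
 [  -2   40    4   12   82]
 [   2   -2   11   41   42]
 [  -2   -1    3   46    7]
 [  -1    0   31    0    5]
 [   2   30   30    1 -753]
 [   0   -2   23 -743 -754]
 [  -1   -2 -745 -752 -748]
 [  -1 -752 -747 -752 -755]]
side [[  1  -1  18   6   7]
 [ 23  -3   0   7   2]
 [ 33  -2  -1   0  -2]
 [ -1  -4  -2  -1  -2]
 [742  -2   0  -1  -3]
 [ -2   2  -1   0  -2]
 [  0  -2   1  61  -1]
 [  1  60  -2  61   0]
 [ -2 419   0  38   0]]
scene mould [ 472.83324194 -338.09586853   61.61532306] side [ 457.87188476 -347.20972313   59.76448112] [ 462.87685272 -326.63064624   58.35479469]
```

View pics/c1.png

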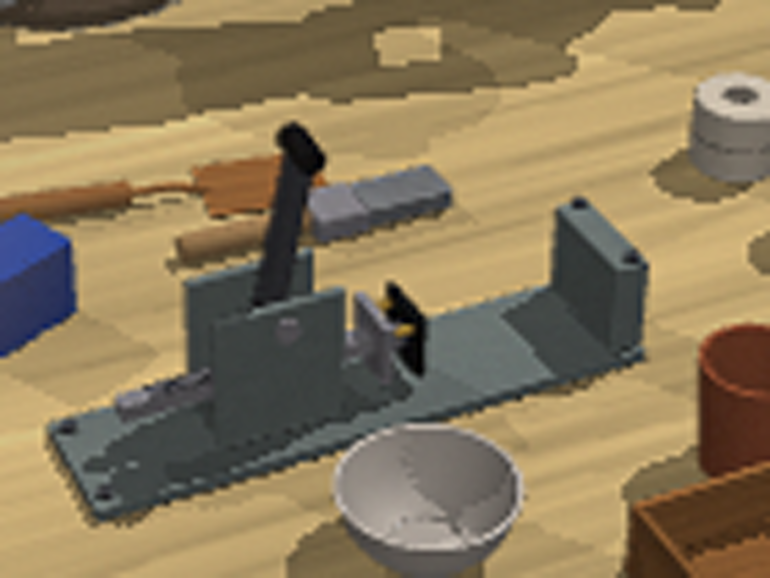

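View pics/c2.png

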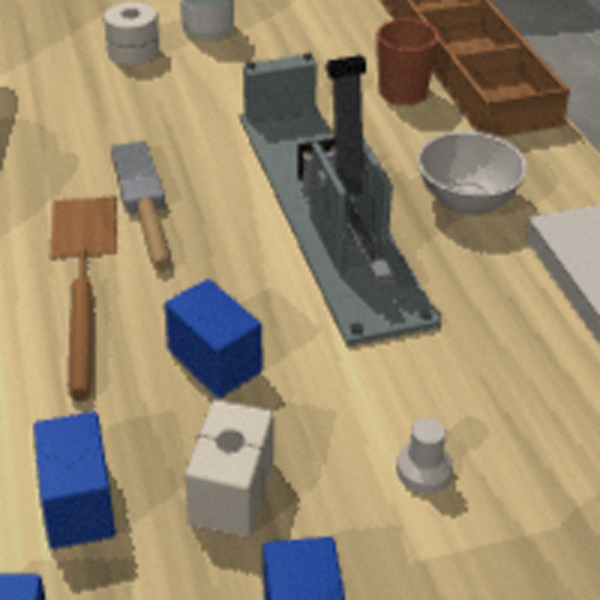

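View pics/c3.png

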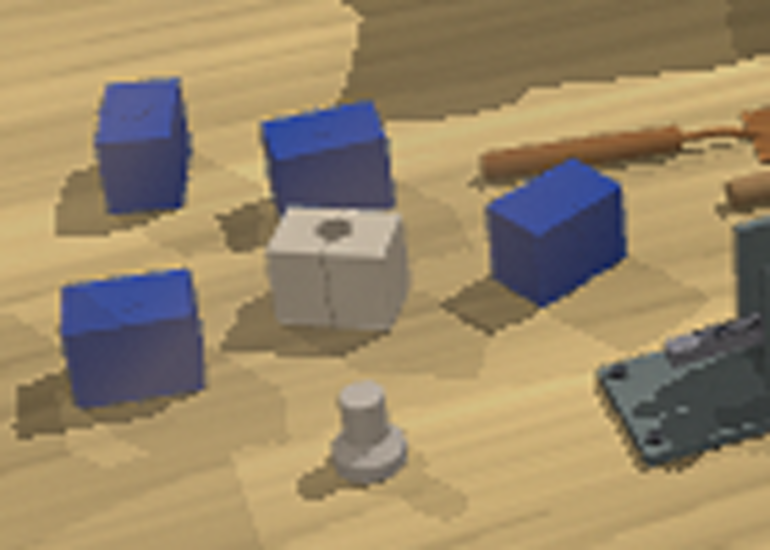

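The crops show the clamp clearly. Base corners are at scene pixels (209,237.6), (218,255) and (317,225), and the trigger's crossbar is at about (254,186). Next I'll fit poses.

```bash
python3 - <<'E'
from h import *
S=load("pics/a_scene.npz");D=load("pics/a_side.npz")
def c1(u,v): return ((u+.5)/5.5-.5+200,(v+.5)/5.5-.5+160)
def c2(u,v): return ((u+.5)/3-.5+180,(v+.5)/3-.5+140)
for n,uv in dict(tailL=(50,427),tailR=(100,520),anvR=(645,352)).items():
    print("scene",n,ray(S,*c1(*uv),10)[:2])
for n,uv in dict(tailL=(349,340),tailR=(439,322),anvL=(240,117)).items():
    print("side",n,ray(D,*c2(*uv),10)[:2])
for nm,Z in (("scene",S),("side",D)):
    P=depth_points(Z,Z['d']); hsv=cv2.cvtColor(Z['p'],cv2.COLOR_BGR2HSV)
    x,y,z=P[...,0],P[...,1],P[...,2]
    # mould top
    m=(abs(x-465)<80)&(abs(y+335)<80)&(abs(z-60)<5)&(hsv[...,1]<70)&(hsv[...,2]>90)
    pts=P[m][:,:2].astype(np.float32); print(nm,"mould n",len(pts),cv2.minAreaRect(pts), pts.mean(0))
    m=(x>350)&(x<800)&(y>-300)&(y<300)&(z>6)&(z<14)&(hsv[...,1]<110)&(hsv[...,2]<130)
    k=cv2.morphologyEx(m.astype(np.uint8),cv2.MORPH_OPEN,np.ones((2,2),np.uint8))
    n_,lab,st,ce=cv2.connectedComponentsWithStats(k)
    for i in range(1,n_):
        if st[i,4]>150: print("base",st[i],cv2.minAreaRect(P[lab==i][:,:2].astype(np.float32)))
    m=(x>350)&(x<800)&(y>-300)&(y<300)&(abs(z-76)<4)&(hsv[...,1]<110)&(hsv[...,2]<130)
    for mm,zz in ((m,76),((abs(z-106)<4)&(x>350)&(x<800)&(abs(y)<300),106),((z>150)&(z<215)&(x>400)&(x<800)&(abs(y)<300),195)):
        q=P[mm]; print(zz,len(q),q.mean(0),q.min(0),q.max(0))
E
```

```text
scene tailL [ 600.67131547 -212.4045375 ]
scene tailR [ 692.64268227 -212.64393436]
scene anvR [681.30899991 160.28221327]
side tailL [ 594.77043667 -217.62865353]
side tailR [ 679.67489176 -217.45329657]
side anvL [587.266289   147.86817649]
scene mould n 202 ((461.5066833496094, -338.1997985839844), (76.10427856445312, 55.37469482421875), 61.089664459228516) [ 464.1957  -338.00806]
base [ 210  213  104   41 1148] ((1060.3074951171875, -309.6630554199219), (335.65338134765625, 1257.30224609375), 56.30766677856445)
76 162 [643.52105371  46.29897905  76.10066659] [ 597.21689763 -128.31677207   72.00465817] [681.63305836 160.35147578  79.99272769]
106 99 [643.34270493 -89.19762486 105.28656232] [ 610.29319162 -129.53352824  102.008833  ] [667.67647863 -45.06298474 109.7810838 ]
195 123 [644.00453061 -68.23760679 182.44080222] [623.12652072 -78.17086828 150.5942109 ] [659.78590788 -55.09003015 207.33844135]
side mould n 604 ((457.40142822265625, -340.9893798828125), (77.95320129394531, 50.32512283325195), 60.67158126831055) [ 456.95267 -343.47348]
base [ 261  178   66   77 1311] ((551.0736083984375, -388.2569580078125), (1095.645263671875, 173.2772674560547), 76.37828063964844)
76 142 [631.8780662   41.1836933   75.01918976] [ 592.4830489  -132.37815121   72.04663513] [671.48464696 155.94702148  79.92905059]
106 110 [634.42098114 -93.91848731 104.47360621] [ 609.26205782 -130.93292951  102.04831595] [661.91645991 -48.98286846 109.3606841 ]
195 204 [634.10030895 -72.25676518 180.16050119] [618.42218551 -81.01345228 150.12182864] [651.64962095 -58.64286487 204.80014251]
```

>>> move_arm --rows '[{"tx": -0.4,"ty": -0.6,"tz": -4.1,"ry": 0.066,"grip": 100},{"tx": -0.4,"ty": -0.6,"tz": -4.1,"ry": 0.066,"grip": 100},{"tx": -0.4,"ty": -0.6,"tz": -4.1,"ry": 0.066,"grip": 100},{"tx": -0.4,"ty": -0.6,"tz": -4.1,"ry": 0.066,"grip": 100},{"tx": -0.4,"ty": -0.6,"tz": -4.1,"ry": 0.066,"grip": 100},{"tx": -0.4,"ty": -0.6,"tz": -4.1,"ry": 0.066,"grip": 100},{"tx": -0.4,"ty": -0.6,"tz": -4.1,"ry": 0.066,"grip": 100},{"tx": -0.4,"ty": -0.6,"tz": -4.1,"ry": 0.066,"grip": 100},{"tx": -0.4,"ty": -0.6,"tz": -4.1,"ry": 0.066,"grip": 100},{"tx": -0.4,"ty": -0.6,"tz": -4.1,"ry": 0.066,"grip": 100}]'

```text
validation failed for argument at $.ro...
```

```bash
python3 - <<'E'
from h import *
# other objects: blobs above bench, from side view
for nm in("scene","side"):
    S=load(f"pics/a_{nm}.npz");P=depth_points(S,S['d']); hsv=cv2.cvtColor(S['p'],cv2.COLOR_BGR2HSV)
    x,y,z=P[...,0],P[...,1],P[...,2]
    ok=(x>300)&(x<850)&(y>-600)&(y<350)
    for col,m in dict(blue=(hsv[...,0]>105)&(hsv[...,0]<130)&(hsv[...,1]>120)&(abs(z-60)<5),other=(z>25)&(z<110)).items():
        k=(m&ok).astype(np.uint8); n,lab,st,ce=cv2.connectedComponentsWithStats(k)
        for i in range(1,n):
            if st[i,4]>25:
                q=P[lab==i]; print(nm,col,st[i][:2],np.round(ce[i]),[tuple(np.round(a)) for a in cv2.minAreaRect(q[:,:2].astype(np.float32))[:2]],round(q[:,2].max()))
E
```

```text
scene blue [148 189] [158. 193.] [(np.float64(343.0), np.float64(-319.0)), (np.float64(49.0), np.float64(74.0))] 65
scene blue [189 199] [201. 205.] [(np.float64(480.0), np.float64(-198.0)), (np.float64(49.0), np.float64(75.0))] 65
scene blue [112 219] [123. 224.] [(np.float64(481.0), np.float64(-467.0)), (np.float64(71.0), np.float64(53.0))] 64
scene other [326 173] [332. 181.] [(np.float64(501.0), np.float64(330.0)), (np.float64(40.0), np.float64(65.0))] 60
scene other [347 180] [350. 190.] [(np.float64(604.0), np.float64(343.0)), (np.float64(45.0), np.float64(14.0))] 98
scene other [147 188] [160. 207.] [(np.float64(405.0), np.float64(-328.0)), (np.float64(86.0), np.float64(190.0))] 65
scene other [117 193] [126. 198.] [(np.float64(308.0), np.float64(-436.0)), (np.float64(50.0), np.float64(15.0))] 63
scene other [300 196] [308. 208.] [(np.float64(637.0), np.float64(147.0)), (np.float64(29.0), np.float64(89.0))] 83
scene other [188 199] [200. 209.] [(np.float64(480.0), np.float64(-200.0)), (np.float64(57.0), np.float64(81.0))] 65
scene other [221 205] [250. 222.] [(np.float64(641.0
[... 1918 characters left out ...]
)] 33
side other [235 233] [251. 249.] [(np.float64(475.0), np.float64(-203.0)), (np.float64(52.0), np.float64(79.0))] 62
side other [241 274] [256. 293.] [(np.float64(457.0), np.float64(-341.0)), (np.float64(78.0), np.float64(51.0))] 62
side other [191 277] [203. 297.] [(np.float64(340.0), np.float64(-322.0)), (np.float64(78.0), np.float64(50.0))] 63
side other [316 280] [322. 287.] [(np.float64(608.0), np.float64(-362.0)), (np.float64(25.0), np.float64(25.0))] 52
side other [268 319] [282. 341.] [(np.float64(477.0), np.float64(-471.0)), (np.float64(78.0), np.float64(50.0))] 64
side other [189 331] [192. 341.] [(np.float64(304.0), np.float64(-433.0)), (np.float64(36.0), np.float64(8.0))] 62
```

The call was refused, so I'll give every field in each row.

>>> move_arm --rows '[{"tx": -0.4,"ty": -0.6,"tz": -4.1,"rx": 0,"ry": 0.066,"rz": 0,"grip": 100},{"tx": -0.4,"ty": -0.6,"tz": -4.1,"rx": 0,"ry": 0.066,"rz": 0,"grip": 100},{"tx": -0.4,"ty": -0.6,"tz": -4.1,"rx": 0,"ry": 0.066,"rz": 0,"grip": 100},{"tx": -0.4,"ty": -0.6,"tz": -4.1,"rx": 0,"ry": 0.066,"rz": 0,"grip": 100},{"tx": -0.4,"ty": -0.6,"tz": -4.1,"rx": 0,"ry": 0.066,"rz": 0,"grip": 100},{"tx": -0.4,"ty": -0.6,"tz": -4.1,"rx": 0,"ry": 0.066,"rz": 0,"grip": 100},{"tx": -0.4,"ty": -0.6,"tz": -4.1,"rx": 0,"ry": 0.066,"rz": 0,"grip": 100},{"tx": -0.4,"ty": -0.6,"tz": -4.1,"rx": 0,"ry": 0.066,"rz": 0,"grip": 100},{"tx": -0.4,"ty": -0.6,"tz": -4.1,"rx": 0,"ry": 0.066,"rz": 0,"grip": 100},{"tx": -0.4,"ty": -0.6,"tz": -4.1,"rx": 0,"ry": 0.066,"rz": 0,"grip": 100}]'

```text
t: 0.98
eef_pos: [493.3, 341.6, 293.6]
tcp_rot: [-1.571, 0.0, 0.618]
ft_force: [0.7, 0.4, 0.8]
opening: 1.004
```

>>> move_arm --rows '[{"tx": -0.4,"ty": 0,"tz": -4.1,"rx": 0,"ry": 0.066,"rz": 0,"grip": 100},{"tx": -0.4,"ty": 0,"tz": -4.1,"rx": 0,"ry": 0.066,"rz": 0,"grip": 100},{"tx": -0.4,"ty": 0,"tz": -4.1,"rx": 0,"ry": 0.066,"rz": 0,"grip": 100},{"tx": -0.4,"ty": 0,"tz": -4.1,"rx": 0,"ry": 0.066,"rz": 0,"grip": 100},{"tx": -0.4,"ty": 0,"tz": -4.1,"rx": 0,"ry": 0.066,"rz": 0,"grip": 100},{"tx": -0.4,"ty": 0,"tz": -4.1,"rx": 0,"ry": 0.066,"rz": 0,"grip": 100},{"tx": -0.4,"ty": 0,"tz": -4.1,"rx": 0,"ry": 0.066,"rz": 0,"grip": 100},{"tx": 0,"ty": 0,"tz": 0,"rx": 0,"ry": 0,"rz": 0,"grip": 100}]'

```text
t: 1.65
eef_pos: [584.4, 66.5, 293.2]
tcp_rot: [-1.572, 0.001, 0.15]
ft_force: [0.9, 0.7, -0.1]
opening: 0.998
```

```bash
python3 - <<'E'
from h import *
from cell import env
snap(env,"wrist","b1"); crop("b1",0,0,512,384,1.5,"b1x")
E
```

```text
(no output)
```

View pics/b1x.png

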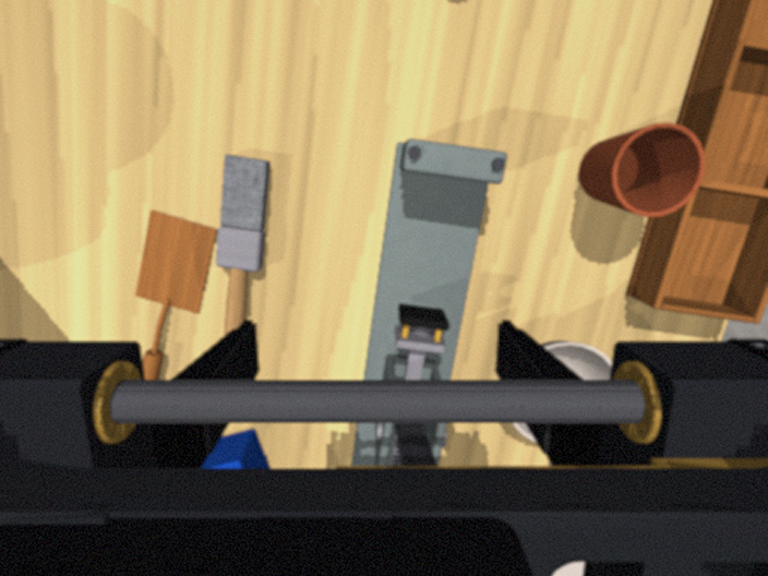

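The wrist view shows the anvil bolts at (413,153) and (498,165) in the 1.5x picture, the plate's left edge from (400,143) to (355,465), and the foot with its two brass pins at (424,318). Next I'll cast rays.

```bash
python3 - <<'E'
from h import *
crop("b1",225,80,355,225,5,"b1c")
B=load("pics/b1.npz")
P=depth_points(B,B['d']); hsv=cv2.cvtColor(B['p'],cv2.COLOR_BGR2HSV)
x,y,z=P[...,0],P[...,1],P[...,2]
print("bench z",np.median(z[20:80,20:200]))
for zz,t in((76,5),(10,5),(64,4)):
    m=(abs(z-zz)<t)&(hsv[...,0]>75)&(hsv[...,0]<125)&(x>560)&(x<700)&(y>-100); 
    q=P[m]; print(zz,len(q),q.min(0),q.max(0))
    if zz==76:
        q=q[q[:,1]>100]; print(cv2.minAreaRect(q[:,:2].astype(np.float32)))
for zz in(76,10):
  m=((abs(z-zz)<5)&(x>560)&(x<700)&(y>-100)&(y<200)&(hsv[...,0]>75)).astype(np.uint8)*255
E
```

```text
bench z 0.10673444292115164
76 1244 [594.12880799 -92.28155672  71.69347714] [670.67766296 160.76124496  80.9913768 ]
((632.3492431640625, 148.52581787109375), (76.6122055053711, 23.355409622192383), 0.8914136290550232)
10 5874 [590.43439474 -75.12663488   6.95283754] [678.24717095 158.20027764  14.9421876 ]
64 80 [593.99757114 -95.00701991  60.11401617] [657.6547531  153.28087306  67.22562008]
```

View pics/b1c.png

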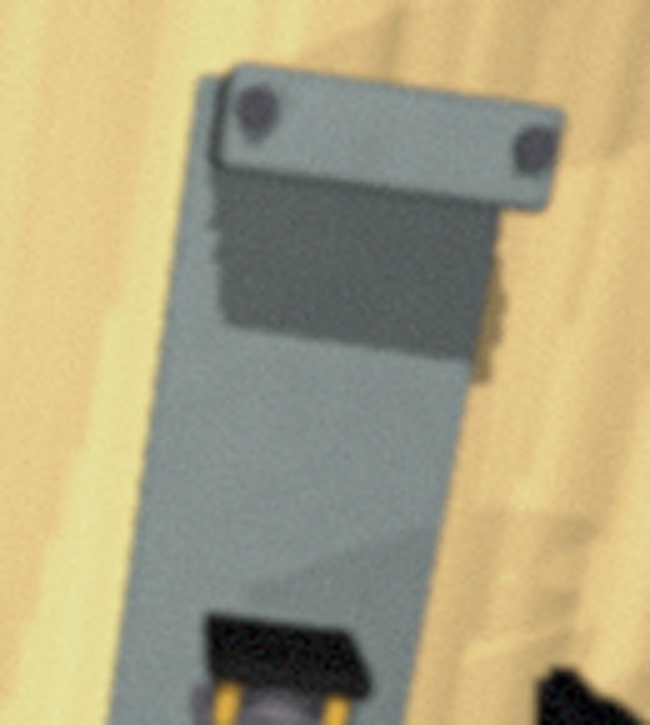

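```bash
python3 - <<'E'
from h import *
B=load("pics/b1.npz")
g=lambda u,v:((u+.5)/5-.5+225,(v+.5)/5-.5+80)
for n,u,v,z in[("Lfar",200,78,10),("Lnear",112,720,10),("Rfar",488,290,10),("Rnear",405,720,10),("anvFL",222,168,76),("anvFR",545,210,76),("anvBL",240,63,76),("anvBR",562,108,76),("footbotL",207,617,20),("footbotR",348,632,20),("boltL",257,108,80),("boltR",535,150,80)]:
    print(n,np.round(ray(B,*g(u,v),z),1))
P=depth_points(B,B['d'])
for u,v in[(250,645),(300,655),(280,660)]:
    a,b=g(u,v); print(np.round(P[round(b),round(a)],1))
E
```

```text
Lfar [588.9 159.8  10. ]
Lnear [592.4 -28.2  10. ]
Rfar [678.5 115.4  10. ]
Rnear [680.3 -14.9  10. ]
anvFL [595.  136.8  76. ]
anvFR [672.1 138.8  76. ]
anvBL [595.2 160.7  76. ]
anvBR [671.  162.1  76. ]
footbotL [614.7  11.3  20. ]
footbotR [656.1  12.9  20. ]
boltL [600.5 151.3  80. ]
boltR [665.8 151.7  80. ]
[625.   14.1  52. ]
[638.3  14.4  55.5]
[632.3  14.2  61.8]
```

```bash
cat >> h.py <<'E'
def twist(pos,rpy,tpos,trpy,n):
    from scipy.linalg import logm
    A=np.eye(4);A[:3,:3]=R.from_euler('xyz',rpy).as_matrix();A[:3,3]=pos
    B=np.eye(4);B[:3,:3]=R.from_euler('xyz',trpy).as_matrix();B[:3,3]=tpos
    # small-step: rotation const per row, shift applied in frame before the turn
    D=np.linalg.inv(A)@B; w=R.from_matrix(D[:3,:3]).as_rotvec()/n; r=R.from_rotvec(w).as_matrix()
    S=sum(np.linalg.matrix_power(r,i) for i in range(n)); s=np.linalg.solve(S,D[:3,3])/10
    print("per row shift cm",np.round(s,3),"turn",np.round(w,4)); return s,w
E
python3 - <<'E'
from h import *
from cell import env
s=env.state(); print(s['eef_pos'],s['tcp_rot'])
twist(s['eef_pos'],s['tcp_rot'],[457.5,-340,240],[-np.pi/2,0,-.508],11)
E
```

```text
[583.98005953  69.12980944 293.29801628] [-1.57091960e+00  5.67344840e-04  1.53588304e-01]
per row shift cm [-0.603  0.485 -3.918] turn [ 0.      0.0601 -0.    ]
```

>>> move_arm --rows '[{"tx": -0.6,"ty": 0.5,"tz": -3.9,"rx": 0,"ry": 0.06,"rz": 0,"grip": 100},{"tx": -0.6,"ty": 0.5,"tz": -3.9,"rx": 0,"ry": 0.06,"rz": 0,"grip": 100},{"tx": -0.6,"ty": 0.5,"tz": -3.9,"rx": 0,"ry": 0.06,"rz": 0,"grip": 100},{"tx": -0.6,"ty": 0.5,"tz": -3.9,"rx": 0,"ry": 0.06,"rz": 0,"grip": 100},{"tx": -0.6,"ty": 0.5,"tz": -3.9,"rx": 0,"ry": 0.06,"rz": 0,"grip": 100},{"tx": -0.6,"ty": 0.5,"tz": -3.9,"rx": 0,"ry": 0.06,"rz": 0,"grip": 100},{"tx": -0.6,"ty": 0.5,"tz": -3.9,"rx": 0,"ry": 0.06,"rz": 0,"grip": 100},{"tx": -0.6,"ty": 0.5,"tz": -3.9,"rx": 0,"ry": 0.06,"rz": 0,"grip": 100},{"tx": -0.6,"ty": 0.5,"tz": -3.9,"rx": 0,"ry": 0.06,"rz": 0,"grip": 100},{"tx": -0.6,"ty": 0.5,"tz": -3.9,"rx": 0,"ry": 0.06,"rz": 0,"grip": 100}]'

```text
t: 2.53
eef_pos: [482.0, -303.5, 243.2]
tcp_rot: [-1.57, -0.0, -0.442]
ft_force: [0.6, -0.0, -0.0]
opening: 1.0
```

>>> move_arm --rows '[{"tx": -0.6,"ty": 0,"tz": -3.9,"rx": 0,"ry": 0.06,"rz": 0,"grip": 100},{"tx": 0,"ty": 0,"tz": 0,"rx": 0,"ry": 0,"rz": 0,"grip": 100}]'

```text
t: 2.7
eef_pos: [457.7, -339.3, 243.1]
tcp_rot: [-1.571, 0.001, -0.507]
ft_force: [-0.6, 0.9, -0.3]
opening: 1.001
```

```bash
python3 - <<'E'
from h import *
from cell import env
snap(env,"wrist","b2"); crop("b2",0,0,512,384,1.5,"b2x"); print(env.state()['eef_pos'])
E
```

```text
[ 459.07269796 -337.17159055  243.22513328]
```

View pics/b2x.png

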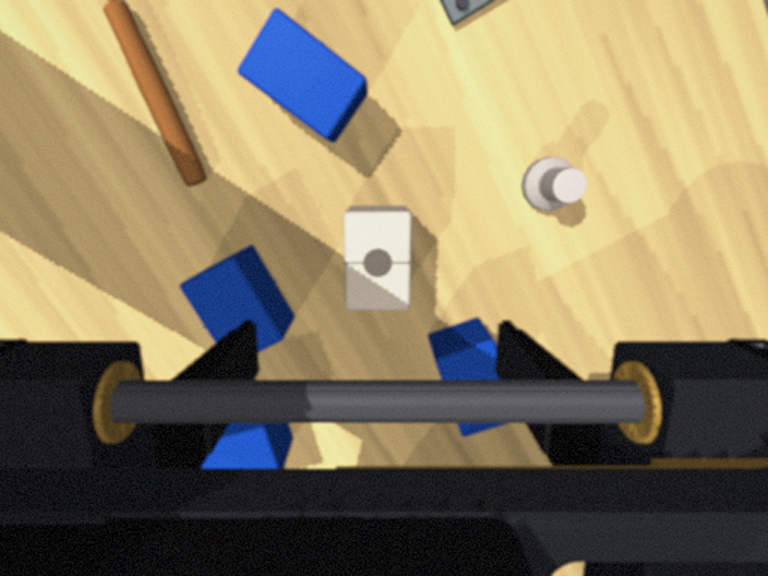

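The mould is square in the wrist view, with its top spanning (346,210) to (409,309) and the hole at (377,262). Blue blocks are clear of both fingers' paths.

```bash
python3 - <<'E'
from h import *
B=load("pics/b2.npz")
hsv=cv2.cvtColor(B['p'],cv2.COLOR_BGR2HSV); P=depth_points(B,B['d'])
m=(abs(P[...,2]-60)<5)&(hsv[...,1]<60); m[:,:220]=0;m[:,285:]=0
q=P[m][:,:2].astype(np.float32); print(len(q),cv2.minAreaRect(q))
print(ray(B,377.5/1.5-.5,262/1.5-.5,60))
from cell import env; s=env.state()
c=np.array(cv2.minAreaRect(q)[0]); M=R.from_euler('xyz',s['tcp_rot']).as_matrix()
print("tool-frame offset mm",M.T@np.r_[c-s['eef_pos'][:2],0])
E
```

```text
2893 ((483.3934020996094, -289.8420104980469), (184.1644744873047, 51.31443786621094), 63.07414245605469)
[ 458.54503708 -337.48600747   60.        ]
tool-frame offset mm [-1.57842125e+00  1.22642889e-02  5.31892304e+01]
```

>>> move_arm --rows '[{"tx": 0,"ty": 4,"tz": 0,"rx": 0,"ry": 0,"rz": 0,"grip": 100},{"tx": 0,"ty": 4,"tz": 0,"rx": 0,"ry": 0,"rz": 0,"grip": 100},{"tx": 0,"ty": 4,"tz": 0,"rx": 0,"ry": 0,"rz": 0,"grip": 100},{"tx": 0,"ty": 4,"tz": 0,"rx": 0,"ry": 0,"rz": 0,"grip": 100},{"tx": 0,"ty": 3,"tz": 0,"rx": 0,"ry": 0,"rz": 0,"grip": 100},{"tx": 0,"ty": 1.3,"tz": 0,"rx": 0,"ry": 0,"rz": 0,"grip": 100},{"tx": 0,"ty": 0,"tz": 0,"rx": 0,"ry": 0,"rz": 0,"grip": 100}]'

```text
t: 3.33
eef_pos: [460.2, -333.1, 37.5]
tcp_rot: [-1.569, 0.005, -0.498]
ft_force: [0.2, 0.4, 1.1]
opening: 1.001
```

>>> move_arm --rows '[{"tx": 0,"ty": 0,"tz": 0,"rx": 0,"ry": 0,"rz": 0,"grip": 30},{"tx": 0,"ty": 0,"tz": 0,"rx": 0,"ry": 0,"rz": 0,"grip": 30},{"tx": 0,"ty": 0,"tz": 0,"rx": 0,"ry": 0,"rz": 0,"grip": 30},{"tx": 0,"ty": 0,"tz": 0,"rx": 0,"ry": 0,"rz": 0,"grip": 30},{"tx": 0,"ty": 0,"tz": 0,"rx": 0,"ry": 0,"rz": 0,"grip": 30},{"tx": 0,"ty": 0,"tz": 0,"rx": 0,"ry": 0,"rz": 0,"grip": 30}]'

```text
t: 3.83
eef_pos: [460.4, -335.7, 41.3]
tcp_rot: [-1.571, -0.001, -0.501]
ft_force: [-0.2, 0.3, -0.1]
opening: 0.634
```

>>> move_arm --rows '[{"tx": 0,"ty": 0,"tz": 0,"rx": 0,"ry": 0,"rz": 0,"grip": 20},{"tx": 0,"ty": 0,"tz": 0,"rx": 0,"ry": 0,"rz": 0,"grip": 20},{"tx": 0,"ty": 0,"tz": 0,"rx": 0,"ry": 0,"rz": 0,"grip": 20},{"tx": 0,"ty": 0,"tz": 0,"rx": 0,"ry": 0,"rz": 0,"grip": 20},{"tx": 0,"ty": 0,"tz": 0,"rx": 0,"ry": 0,"rz": 0,"grip": 20},{"tx": 0,"ty": 0,"tz": 0,"rx": 0,"ry": 0,"rz": 0,"grip": 20}]'

```text
t: 4.33
eef_pos: [460.3, -335.6, 40.8]
tcp_rot: [-1.571, -0.0, -0.501]
ft_force: [-0.9, -0.0, 5.7]
opening: 0.524
```

```bash
python3 - <<'E'
from h import *
from cell import env
s=env.state(); print(s['t'],s['eef_pos'],s['tcp_rot'],s['opening'],s['ft_force'])
p=s['eef_pos']; r=s['tcp_rot']; 
w1=[p[0],p[1],200]; 
twist(w1,r,[634.6,91,200],[-np.pi/2,0,.02],13)
twist(w1,r,[560,-100,200],[-np.pi/2,0,-.2],7)
E
```

```text
4.3333 [ 460.25014594 -335.61692743   40.84477215] [-1.57077777e+00 -1.73984275e-04 -5.01051690e-01] 0.5243352018098018 [-0.86261618 -0.02493545  5.74891964]
per row shift cm [0.456 0.    3.556] turn [ 0.     -0.0401  0.    ]
per row shift cm [0.104 0.    3.667] turn [ 0.    -0.043  0.   ]
```

>>> move_arm --rows '[{"tx": 0,"ty": -2,"tz": 0,"rx": 0,"ry": 0,"rz": 0,"grip": 20},{"tx": 0,"ty": -4,"tz": 0,"rx": 0,"ry": 0,"rz": 0,"grip": 20},{"tx": 0,"ty": -4,"tz": 0,"rx": 0,"ry": 0,"rz": 0,"grip": 20},{"tx": 0,"ty": -4,"tz": 0,"rx": 0,"ry": 0,"rz": 0,"grip": 20},{"tx": 0,"ty": -4,"tz": 0,"rx": 0,"ry": 0,"rz": 0,"grip": 20},{"tx": 0,"ty": -4,"tz": 0,"rx": 0,"ry": 0,"rz": 0,"grip": 20}]'

```text
t: 4.83
eef_pos: [459.7, -335.1, 262.0]
tcp_rot: [-1.57, 0.001, -0.501]
ft_force: [0.0, -0.9, -3.4]
opening: 0.526
```

>>> move_arm --rows '[{"tx": 0.4,"ty": 0,"tz": 2,"rx": 0,"ry": -0.04,"rz": 0,"grip": 20},{"tx": 0.5,"ty": 0,"tz": 3.6,"rx": 0,"ry": -0.04,"rz": 0,"grip": 20},{"tx": 0.5,"ty": 0,"tz": 3.6,"rx": 0,"ry": -0.04,"rz": 0,"grip": 20},{"tx": 0.5,"ty": 0,"tz": 3.6,"rx": 0,"ry": -0.04,"rz": 0,"grip": 20},{"tx": 0.5,"ty": 0,"tz": 3.6,"rx": 0,"ry": -0.04,"rz": 0,"grip": 20},{"tx": 0.5,"ty": 0,"tz": 3.6,"rx": 0,"ry": -0.04,"rz": 0,"grip": 20},{"tx": 0.5,"ty": 0,"tz": 3.6,"rx": 0,"ry": -0.04,"rz": 0,"grip": 20},{"tx": 0.5,"ty": 0,"tz": 3.6,"rx": 0,"ry": -0.04,"rz": 0,"grip": 20},{"tx": 0.5,"ty": 0,"tz": 3.6,"rx": 0,"ry": -0.04,"rz": 0,"grip": 20},{"tx": 0.5,"ty": 0,"tz": 3.6,"rx": 0,"ry": -0.04,"rz": 0,"grip": 20}]'

```text
t: 5.67
eef_pos: [611.8, -23.6, 259.8]
tcp_rot: [-1.571, 0.001, -0.099]
ft_force: [0.7, -0.3, -4.1]
opening: 0.525
```

```bash
python3 - <<'E'
from h import *
from cell import env
s=env.state(); print(s['t'],s['eef_pos'],s['tcp_rot'],s['opening'],s['ft_force'])
twist(s['eef_pos'],s['tcp_rot'],[634.6,93,262],[-np.pi/2,0,.02],4)
E
```

```text
5.6667 [611.78644897 -23.64845447 259.76383849] [-1.57063042e+00  1.45908005e-03 -9.91003336e-02] 0.5245709404863514 [ 0.65978094 -0.32091116 -4.07550553]
per row shift cm [ 0.411 -0.056  2.945] turn [-0.0001 -0.0298 -0.0004]
```

>>> move_arm --rows '[{"tx": 0.4,"ty": 0,"tz": 2.9,"rx": 0,"ry": -0.03,"rz": 0,"grip": 20},{"tx": 0.4,"ty": 0,"tz": 2.9,"rx": 0,"ry": -0.03,"rz": 0,"grip": 20},{"tx": 0.4,"ty": 0,"tz": 2.9,"rx": 0,"ry": -0.03,"rz": 0,"grip": 20},{"tx": 0.4,"ty": 0,"tz": 2.5,"rx": 0,"ry": -0.03,"rz": 0,"grip": 20},{"tx": 0,"ty": 0,"tz": 0,"rx": 0,"ry": 0,"rz": 0,"grip": 20},{"tx": 0,"ty": 0,"tz": 0,"rx": 0,"ry": 0,"rz": 0,"grip": 20}]'

```text
t: 6.17
eef_pos: [633.7, 86.6, 259.6]
tcp_rot: [-1.571, 0.002, 0.021]
ft_force: [-0.4, -0.4, -3.5]
opening: 0.524
```

```bash
python3 - <<'E'
from h import *
from cell import env
snap(env,"wrist","b3"); crop("b3",0,0,512,384,1.5,"b3x")
s=env.state(); print(s['t'],s['eef_pos'],s['tcp_rot'],s['opening'],s['ft_force'])
twist(s['eef_pos'],s['tcp_rot'],[634.6,93,262],[-np.pi/2,0,.02],1)
E
```

```text
6.2167 [633.7026895   85.53741748 259.81734294] [-1.57096313e+00  1.48081035e-03  1.95073313e-02] 0.5249122542004556 [ 0.61961815  0.11640856 -3.95901878]
per row shift cm [ 0.104 -0.219  0.744] turn [ 0.0002 -0.0005 -0.0015]
```

View pics/b3x.png

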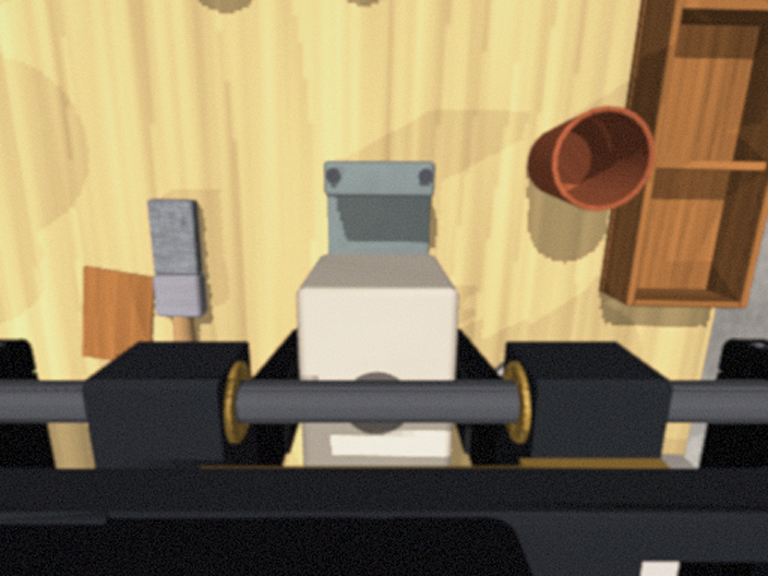

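The view shows the held mould square to the anvil, with bolts level at (334,176) and (426,176) and the mould's front top edge at row 288.

```bash
python3 - <<'E'
from h import *
from cell import env
B=load("pics/b3.npz"); g=lambda u,v:((u+.5)/1.5-.5,(v+.5)/1.5-.5)
for n,u,v,z in[("boltL",334,176,80),("boltR",426,176,80),("anvF L",328,194,76),("anvF R",433,194,76),("mould front L",301,289,279),("mould front R",456,289,279)]: print(n,np.round(ray(B,*g(u,v),z),1))
E
```

```text
boltL [601.8 150.2  80. ]
boltR [666.7 151.5  80. ]
anvF L [597.  137.4  76. ]
anvF R [672.8 139.   76. ]
mould front L [610.2 120.4 279. ]
mould front R [656.6 121.4 279. ]
```

>>> move_arm --rows '[{"tx": 0.1,"ty": 2.5,"tz": 0.8,"rx": 0,"ry": 0,"rz": 0,"grip": 20},{"tx": 0,"ty": 4,"tz": 0,"rx": 0,"ry": 0,"rz": 0,"grip": 20},{"tx": 0,"ty": 4,"tz": 0,"rx": 0,"ry": 0,"rz": 0,"grip": 20},{"tx": 0,"ty": 4,"tz": 0,"rx": 0,"ry": 0,"rz": 0,"grip": 20},{"tx": 0,"ty": 3,"tz": 0,"rx": 0,"ry": 0,"rz": 0,"grip": 20},{"tx": 0,"ty": 2,"tz": 0,"rx": 0,"ry": 0,"rz": 0,"grip": 20},{"tx": 0,"ty": 0.5,"tz": 0,"rx": 0,"ry": 0,"rz": 0,"grip": 20},{"tx": 0,"ty": 0,"tz": 0,"rx": 0,"ry": 0,"rz": 0,"grip": 20},{"tx": 0,"ty": 0,"tz": 0,"rx": 0,"ry": 0,"rz": 0,"grip": 20}]'

```text
t: 6.97
eef_pos: [635.5, 92.7, 61.7]
tcp_rot: [-1.571, -0.001, 0.018]
ft_force: [0.4, -0.2, -3.2]
opening: 0.521
```

```bash
python3 - <<'E'
from h import *
from cell import env
snap(env,"side","b4"); crop("b4",230,130,340,240,5.4,"b4x")
s=env.state(); print(s['t'],s['eef_pos'],s['tcp_rot'],s['opening'],s['ft_force'])
E
```

```text
7.0167 [635.72421753  92.98215884  62.25801407] [-1.57070128 -0.00227665  0.0183124 ] 0.5241148916080076 [ 0.15311656  1.07842966 -2.77577247]
```

View pics/b4x.png

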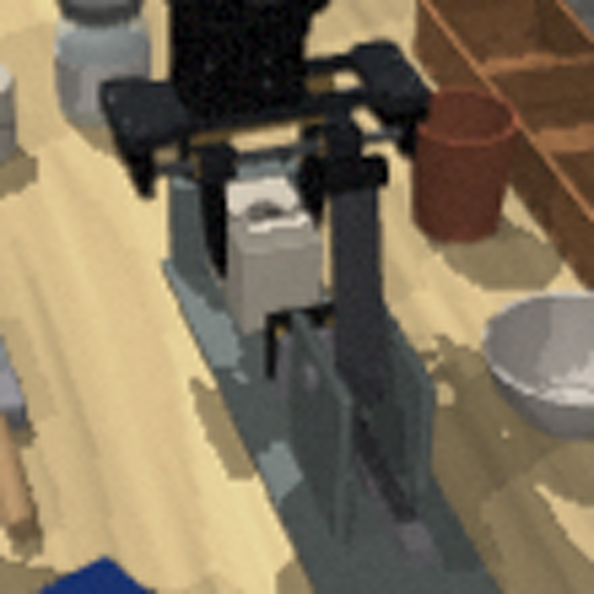

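The mould hangs over the bed in front of the foot, near (275,260) in the crop, and clear of both ends.

>>> move_arm --rows '[{"tx": 0,"ty": 0.4,"tz": 0,"rx": 0,"ry": 0,"rz": 0,"grip": 20},{"tx": 0,"ty": 0.3,"tz": 0,"rx": 0,"ry": 0,"rz": 0,"grip": 20},{"tx": 0,"ty": 0.2,"tz": 0,"rx": 0,"ry": 0,"rz": 0,"grip": 20},{"tx": 0,"ty": 0.1,"tz": 0,"rx": 0,"ry": 0,"rz": 0,"grip": 20},{"tx": 0,"ty": 0,"tz": 0,"rx": 0,"ry": 0,"rz": 0,"grip": 20},{"tx": 0,"ty": 0,"tz": 0,"rx": 0,"ry": 0,"rz": 0,"grip": 20},{"tx": 0,"ty": 0,"tz": 0,"rx": 0,"ry": 0,"rz": 0,"grip": 20}]'

```text
t: 7.6
eef_pos: [635.0, 93.5, 50.9]
tcp_rot: [-1.571, -0.0, 0.019]
ft_force: [-1.8, -0.0, 0.4]
opening: 0.525
```

>>> move_arm --rows '[{"tx": 0,"ty": 0,"tz": 0,"rx": 0,"ry": 0,"rz": 0,"grip": 80},{"tx": 0,"ty": 0,"tz": 0,"rx": 0,"ry": 0,"rz": 0,"grip": 80},{"tx": 0,"ty": 0,"tz": 0,"rx": 0,"ry": 0,"rz": 0,"grip": 80},{"tx": 0,"ty": 0,"tz": 0,"rx": 0,"ry": 0,"rz": 0,"grip": 80},{"tx": 0,"ty": 0,"tz": 0,"rx": 0,"ry": 0,"rz": 0,"grip": 80},{"tx": 0,"ty": 0,"tz": 0,"rx": 0,"ry": 0,"rz": 0,"grip": 80}]'

```text
t: 8.1
eef_pos: [635.0, 93.5, 50.7]
tcp_rot: [-1.571, -0.0, 0.019]
ft_force: [-0.6, 0.8, -0.6]
opening: 0.796
```

>>> move_arm --rows '[{"tx": 0,"ty": -2,"tz": 0,"rx": 0,"ry": 0,"rz": 0,"grip": 80},{"tx": 0,"ty": -4,"tz": 0,"rx": 0,"ry": 0,"rz": 0,"grip": 80},{"tx": 0,"ty": -4,"tz": 0,"rx": 0,"ry": 0,"rz": 0,"grip": 80},{"tx": 0,"ty": -4,"tz": 0,"rx": 0,"ry": 0,"rz": 0,"grip": 30},{"tx": 0,"ty": -4,"tz": 0,"rx": 0,"ry": 0,"rz": 0,"grip": 0},{"tx": 0,"ty": 0,"tz": 0,"rx": 0,"ry": 0,"rz": 0,"grip": 0},{"tx": 0,"ty": 0,"tz": 0,"rx": 0,"ry": 0,"rz": 0,"grip": 0}]'

```text
t: 8.68
eef_pos: [635.5, 93.5, 233.0]
tcp_rot: [-1.571, -0.005, 0.019]
ft_force: [-0.1, -0.1, -1.0]
opening: 0.574
```

```bash
python3 - <<'E'
from h import *
from cell import env
s=env.state(); print(s['t'],s['eef_pos'],s['tcp_rot'],s['opening'],s['ft_force'])
snap(env,"side","b5"); crop("b5",230,130,340,240,5.4,"b5x")
snap(env,"wrist","b5w"); crop("b5w",0,0,512,384,1.5,"b5wx")
E
```

```text
8.6833 [635.46940266  93.50855816 232.98038686] [-1.5705937  -0.00454337  0.01905035] 0.5742637589101988 [-0.06435848 -0.12329169 -1.02115057]
```

View pics/b5x.png

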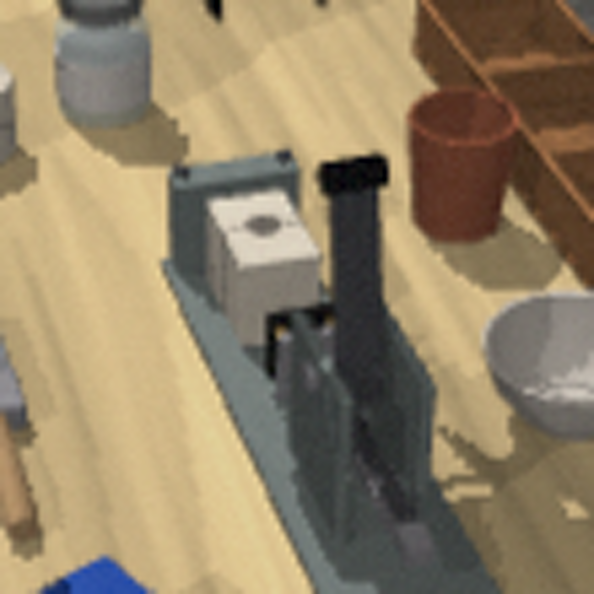

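View pics/b5wx.png

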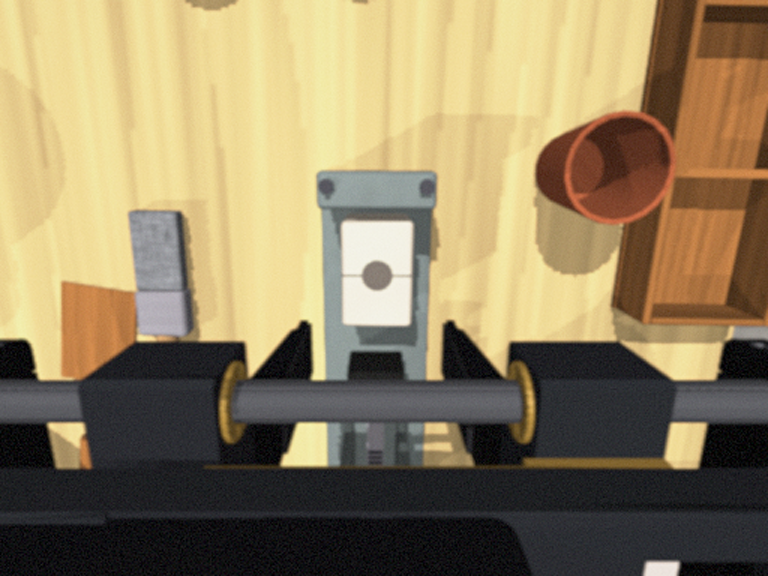

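The mould stands on the bed, released and square. In the wrist view its top spans (342,219) to (413,326), the anvil edge is at row 208 and the foot at row 353. Now to the trigger, fingers shut.

>>> move_arm --rows '[{"tx": 0,"ty": 0,"tz": -3,"rx": 0,"ry": 0,"rz": 0,"grip": 0},{"tx": 0,"ty": 0,"tz": -4,"rx": 0,"ry": 0,"rz": 0,"grip": 0},{"tx": 0,"ty": 0,"tz": -3.3,"rx": 0,"ry": 0,"rz": 0,"grip": 0},{"tx": 0,"ty": 1.8,"tz": 0,"rx": 0,"ry": 0,"rz": 0,"grip": 0},{"tx": 0,"ty": 2,"tz": 0,"rx": 0,"ry": 0,"rz": 0,"grip": 0},{"tx": 0,"ty": 0,"tz": 0,"rx": 0,"ry": 0,"rz": 0,"grip": 0},{"tx": 0,"ty": 0,"tz": 0,"rx": 0,"ry": 0,"rz": 0,"grip": 0},{"tx": 0,"ty": 0,"tz": 0,"rx": 0,"ry": 0,"rz": 0,"grip": 0}]'

```text
t: 9.45
eef_pos: [637.0, -9.2, 192.5]
tcp_rot: [-1.571, 0.001, 0.019]
ft_force: [0.2, 0.3, 0.8]
opening: 0.007
```

```bash
python3 - <<'E'
from h import *
from cell import env
s=env.state(); print(s['t'],s['eef_pos'],s['tcp_rot'],s['opening'],s['ft_force'])
snap(env,"side","b6"); crop("b6",230,110,340,220,5.4,"b6x")
snap(env,"wrist","b6w"); crop("b6w",0,0,512,384,1.5,"b6wx")
snap(env,"scene","b6s"); crop("b6s",200,150,330,260,5,"b6sx")
E
```

```text
9.45 [636.96451988  -9.23271367 192.49403011] [-1.57059197e+00  8.05019566e-04  1.94540419e-02] 0.007315751908578906 [0.15010288 0.29863267 0.82642601]
```

View pics/b6x.png

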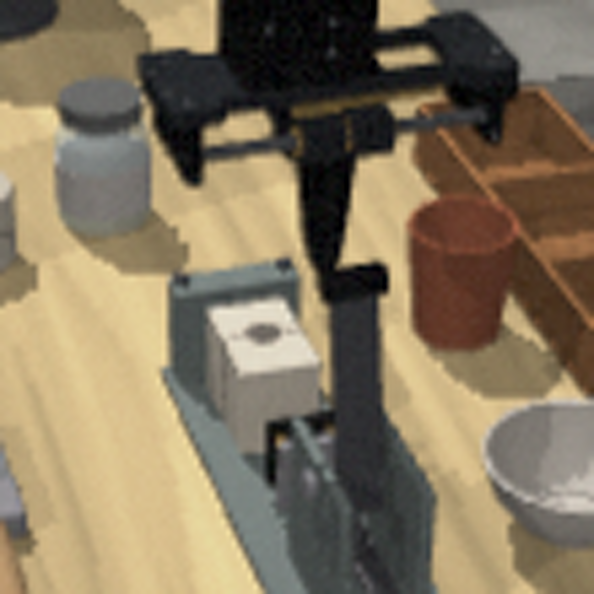

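View pics/b6wx.png

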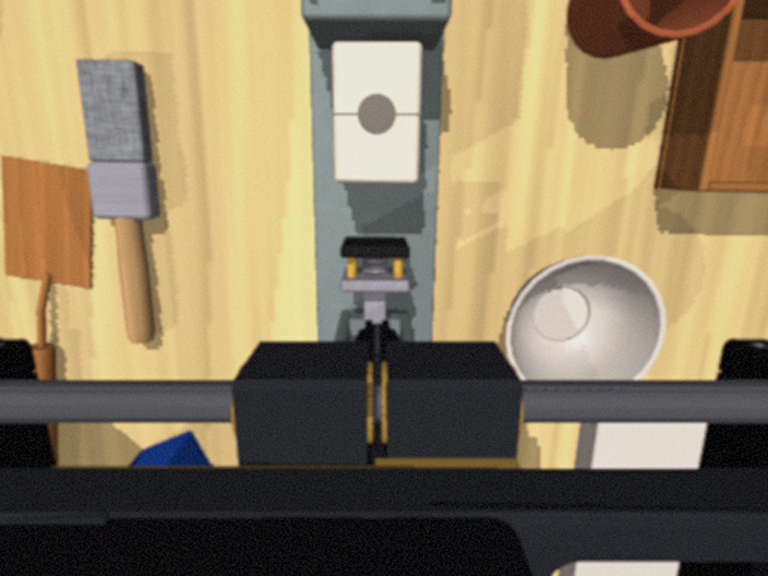

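View pics/b6sx.png

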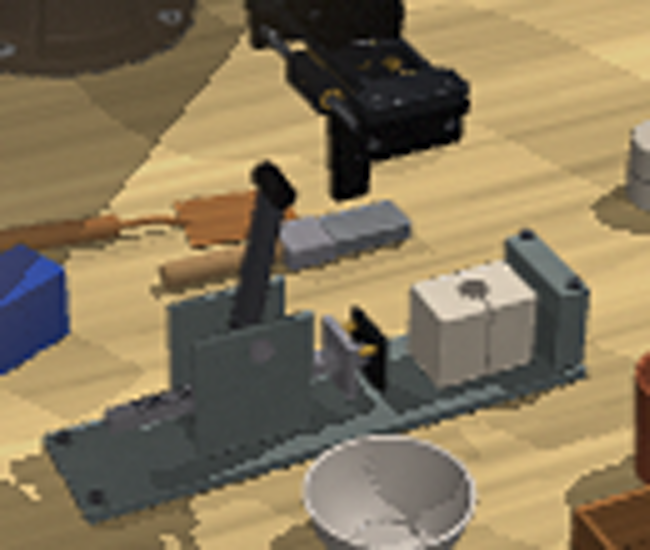

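The fingertips stand free on the trigger's anvil side. The wrist view shows the foot at row 245 with two brass pins at (351,267) and (398,267). The mould's rear edge is at row 182. First stroke next.

>>> move_arm --rows '[{"tx": 0,"ty": 0,"tz": -2,"rx": 0,"ry": 0,"rz": 0,"grip": 0},{"tx": 0,"ty": 0,"tz": -1,"rx": 0,"ry": 0,"rz": 0,"grip": 0},{"tx": 0,"ty": 0,"tz": -1,"rx": 0,"ry": 0,"rz": 0,"grip": 0},{"tx": 0,"ty": 0,"tz": 0,"rx": 0,"ry": 0,"rz": 0,"grip": 0}]'

```text
t: 9.93
eef_pos: [637.8, -50.9, 193.0]
tcp_rot: [-1.571, -0.001, 0.018]
ft_force: [0.4, 2.1, 0.6]
opening: 0.006
```

>>> move_arm --rows '[{"tx": 0,"ty": 0,"tz": -1,"rx": 0,"ry": 0,"rz": 0,"grip": 0},{"tx": 0,"ty": 0,"tz": -1,"rx": 0,"ry": 0,"rz": 0,"grip": 0},{"tx": 0,"ty": 0,"tz": 0,"rx": 0,"ry": 0,"rz": 0,"grip": 0}]'

```text
t: 10.18
eef_pos: [638.1, -70.3, 193.0]
tcp_rot: [-1.57, -0.001, 0.018]
ft_force: [-0.5, 3.2, 2.2]
opening: 0.004
```

>>> move_arm --rows '[{"tx": 0,"ty": 0,"tz": -0.8,"rx": 0,"ry": 0,"rz": 0,"grip": 0},{"tx": 0,"ty": 0,"tz": -0.5,"rx": 0,"ry": 0,"rz": 0,"grip": 0},{"tx": 0,"ty": 0,"tz": 0,"rx": 0,"ry": 0,"rz": 0,"grip": 0}]'

```text
t: 10.43
eef_pos: [638.3, -82.3, 192.4]
tcp_rot: [-1.57, 0.0, 0.019]
ft_force: [0.9, 4.8, 1.1]
opening: 0.002
```

>>> move_arm --rows '[{"tx": 0,"ty": 0,"tz": -0.3,"rx": 0,"ry": 0,"rz": 0,"grip": 0},{"tx": 0,"ty": 0,"tz": 0,"rx": 0,"ry": 0,"rz": 0,"grip": 0}]'

```text
t: 10.6
eef_pos: [638.2, -83.6, 192.3]
tcp_rot: [-1.568, 0.0, 0.019]
ft_force: [1.2, 12.0, 0.6]
opening: 0.005
```

```bash
python3 - <<'E'
from h import *
from cell import env
s=env.state(); print(s['t'],s['eef_pos'],s['tcp_rot'],s['opening'],s['ft_force'])
snap(env,"wrist","b7w"); crop("b7w",0,0,512,384,1.5,"b7wx")
snap(env,"scene","b7s"); crop("b7s",200,150,330,260,5,"b7sx")
E
```

```text
10.6 [638.23515583 -83.63306881 192.33455485] [-1.56774829e+00  3.96658180e-04  1.88312541e-02] 0.004522366462344947 [ 1.18119032 11.98725567  0.55572501]
```

View pics/b7wx.png

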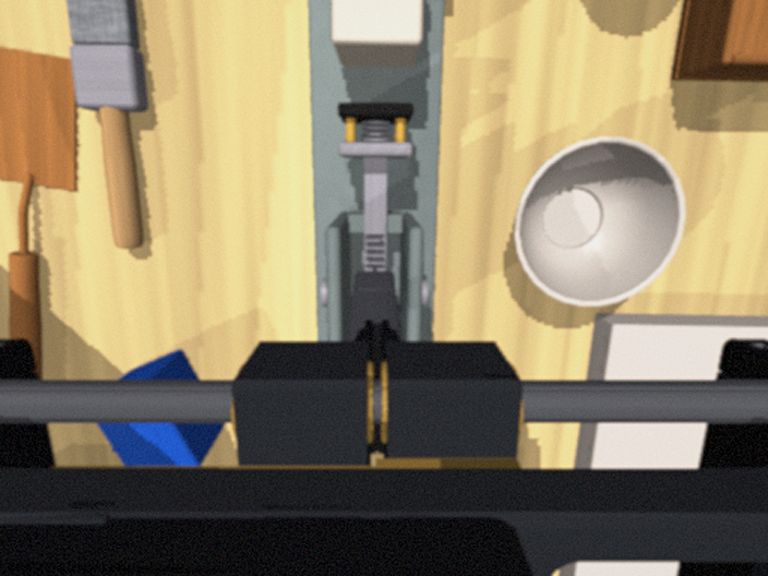

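View pics/b7sx.png

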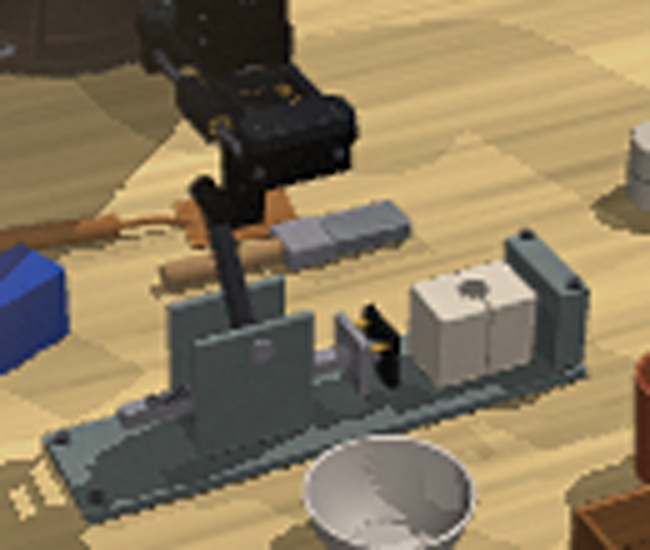

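The stop was reached: 12 N at TCP y −83.6. The jaw has advanced visibly. The foot's front edge is at row 103, the jaw plate at 142–157, and the mould's rear edge at row 42.

```bash
cat >> h.py <<'E'
def wy(name,items):
    B=load(f"pics/{name}.npz"); 
    for n,u,v,z in items: print(n,np.round(ray(B,(u+.5)/1.5-.5,(v+.5)/1.5-.5,z),1))
E
python3 - <<'E'
from h import *
wy("b7w",[("foot front top",376,103,64),("foot back top",376,119,64),("plate front top",376,142,64),("plate back",376,155,64),("mould rear top",376,42,70),("mould rear bot",376,66,10)])
wy("b6w",[("foot front top",376,241,64),("foot back",376,256,64),("plate front",376,278,64),("mould rear top",376,182,70),("m front top",376,41,70)])
E
```

```text
foot front top [635.7  22.6  64. ]
foot back top [635.8  13.9  64. ]
plate front top [636.1   1.1  64. ]
plate back [636.2  -6.2  64. ]
mould rear top [635.1  53.   70. ]
mould rear bot [635.   53.2  10. ]
foot front top [636.1  16.7  64. ]
foot back [636.3   7.3  64. ]
plate front [636.6  -6.8  64. ]
mould rear top [635.4  52.5  70. ]
m front top [634.  127.7  70. ]
```

>>> move_arm --rows '[{"tx": 0,"ty": 0,"tz": 2,"rx": 0,"ry": 0,"rz": 0,"grip": 0},{"tx": 0,"ty": 0,"tz": 2,"rx": 0,"ry": 0,"rz": 0,"grip": 0},{"tx": 0,"ty": 0,"tz": 1.2,"rx": 0,"ry": 0,"rz": 0,"grip": 0},{"tx": 0,"ty": 0,"tz": 0,"rx": 0,"ry": 0,"rz": 0,"grip": 0},{"tx": 0,"ty": 0,"tz": 0,"rx": 0,"ry": 0,"rz": 0,"grip": 0},{"tx": 0,"ty": 0,"tz": 0,"rx": 0,"ry": 0,"rz": 0,"grip": 0}]'

```text
t: 11.2
eef_pos: [637.4, -34.2, 192.6]
tcp_rot: [-1.571, -0.0, 0.019]
ft_force: [-0.3, -0.3, 0.1]
opening: 0.007
```

>>> move_arm --rows '[{"tx": 0,"ty": 0,"tz": -1,"rx": 0,"ry": 0,"rz": 0,"grip": 0},{"tx": 0,"ty": 0,"tz": -1,"rx": 0,"ry": 0,"rz": 0,"grip": 0},{"tx": 0,"ty": 0,"tz": -1,"rx": 0,"ry": 0,"rz": 0,"grip": 0},{"tx": 0,"ty": 0,"tz": -1,"rx": 0,"ry": 0,"rz": 0,"grip": 0},{"tx": 0,"ty": 0,"tz": -0.6,"rx": 0,"ry": 0,"rz": 0,"grip": 0},{"tx": 0,"ty": 0,"tz": 0,"rx": 0,"ry": 0,"rz": 0,"grip": 0},{"tx": 0,"ty": 0,"tz": 0,"rx": 0,"ry": 0,"rz": 0,"grip": 0}]'

```text
t: 11.78
eef_pos: [638.2, -80.3, 192.6]
tcp_rot: [-1.57, -0.0, 0.018]
ft_force: [0.8, 3.6, 1.5]
opening: 0.004
```

```bash
python3 - <<'E'
from h import *
from cell import env
s=env.state(); print(s['t'],s['eef_pos'],s['tcp_rot'],s['opening'],s['ft_force'])
snap(env,"wrist","b8w"); crop("b8w",0,0,512,384,1.5,"b8wx")
E
```

```text
11.7833 [638.19664963 -80.27408714 192.58513912] [-1.57040606e+00 -1.52221384e-04  1.77359785e-02] 0.003586766810427614 [0.76810532 3.58382569 1.47618691]
```

View pics/b8wx.png

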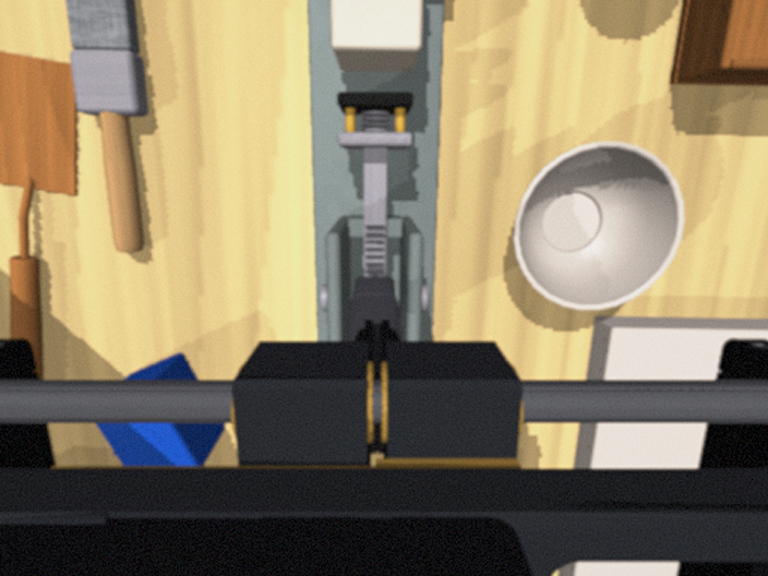

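The foot's front edge is now at row 93 and the mould's rear edge at row 47. The spring gap is still full.

```bash
python3 - <<'E'
from h import *
wy("b8w",[("foot front top",376,93,64),("plate front",376,132,64),("mould rear top",376,48,70),("mould rear bot",376,71,10)])
E
```

```text
foot front top [635.7  31.   64. ]
plate front [636.1   9.8  64. ]
mould rear top [635.3  53.   70. ]
mould rear bot [635.3  53.   10. ]
```

>>> move_arm --rows '[{"tx": 0,"ty": 0,"tz": -0.2,"rx": 0,"ry": 0,"rz": 0,"grip": 0},{"tx": 0,"ty": 0,"tz": -0.1,"rx": 0,"ry": 0,"rz": 0,"grip": 0},{"tx": 0,"ty": 0,"tz": 0,"rx": 0,"ry": 0,"rz": 0,"grip": 0}]'

```text
t: 12.08
eef_pos: [638.2, -82.1, 192.5]
tcp_rot: [-1.57, 0.0, 0.019]
ft_force: [1.5, 5.3, 0.8]
opening: 0.003
```

>>> move_arm --rows '[{"tx": 0,"ty": 0,"tz": 2,"rx": 0,"ry": 0,"rz": 0,"grip": 0},{"tx": 0,"ty": 0,"tz": 2,"rx": 0,"ry": 0,"rz": 0,"grip": 0},{"tx": 0,"ty": 0,"tz": 1.2,"rx": 0,"ry": 0,"rz": 0,"grip": 0},{"tx": 0,"ty": 0,"tz": 0,"rx": 0,"ry": 0,"rz": 0,"grip": 0},{"tx": 0,"ty": 0,"tz": 0,"rx": 0,"ry": 0,"rz": 0,"grip": 0},{"tx": 0,"ty": 0,"tz": 0,"rx": 0,"ry": 0,"rz": 0,"grip": 0}]'

```text
t: 12.58
eef_pos: [637.3, -31.2, 192.6]
tcp_rot: [-1.571, -0.0, 0.019]
ft_force: [0.7, 0.1, -0.0]
opening: 0.006
```

>>> move_arm --rows '[{"tx": 0,"ty": 0,"tz": -1,"rx": 0,"ry": 0,"rz": 0,"grip": 0},{"tx": 0,"ty": 0,"tz": -1,"rx": 0,"ry": 0,"rz": 0,"grip": 0},{"tx": 0,"ty": 0,"tz": -1,"rx": 0,"ry": 0,"rz": 0,"grip": 0},{"tx": 0,"ty": 0,"tz": -1,"rx": 0,"ry": 0,"rz": 0,"grip": 0},{"tx": 0,"ty": 0,"tz": -0.8,"rx": 0,"ry": 0,"rz": 0,"grip": 0},{"tx": 0,"ty": 0,"tz": -0.2,"rx": 0,"ry": 0,"rz": 0,"grip": 0},{"tx": 0,"ty": 0,"tz": 0,"rx": 0,"ry": 0,"rz": 0,"grip": 0},{"tx": 0,"ty": 0,"tz": 0,"rx": 0,"ry": 0,"rz": 0,"grip": 0}]'

```text
t: 13.25
eef_pos: [638.2, -80.9, 192.6]
tcp_rot: [-1.57, -0.0, 0.018]
ft_force: [0.3, 5.4, 1.9]
opening: 0.007
```

```bash
python3 - <<'E'
from h import *
from cell import env
s=env.state(); print(s['t'],s['eef_pos'],s['tcp_rot'],s['opening'],s['ft_force'])
snap(env,"wrist","b9w"); crop("b9w",0,0,512,384,1.5,"b9wx")
E
```

```text
13.25 [638.21991563 -80.88316861 192.56898805] [-1.57016560e+00 -1.10540747e-04  1.81492914e-02] 0.006573416761467452 [0.32010275 5.40138964 1.92983321]
```

View pics/b9wx.png

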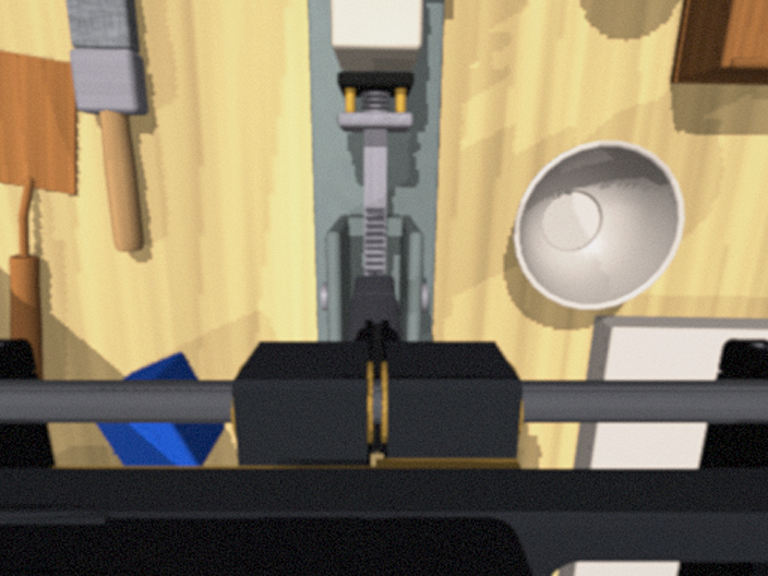

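The foot front is now at row 73, about 11 mm short of the mould, and the spring is free. Fourth stroke.

>>> move_arm --rows '[{"tx": 0,"ty": 0,"tz": 2,"rx": 0,"ry": 0,"rz": 0,"grip": 0},{"tx": 0,"ty": 0,"tz": 2,"rx": 0,"ry": 0,"rz": 0,"grip": 0},{"tx": 0,"ty": 0,"tz": 1,"rx": 0,"ry": 0,"rz": 0,"grip": 0},{"tx": 0,"ty": 0,"tz": 0,"rx": 0,"ry": 0,"rz": 0,"grip": 0},{"tx": 0,"ty": 0,"tz": 0,"rx": 0,"ry": 0,"rz": 0,"grip": 0},{"tx": 0,"ty": 0,"tz": 0,"rx": 0,"ry": 0,"rz": 0,"grip": 0}]'

```text
t: 13.8
eef_pos: [637.3, -31.4, 192.6]
tcp_rot: [-1.571, -0.0, 0.019]
ft_force: [0.4, -0.1, -0.4]
opening: 0.005
```

>>> move_arm --rows '[{"tx": 0,"ty": 0,"tz": -1,"rx": 0,"ry": 0,"rz": 0,"grip": 0},{"tx": 0,"ty": 0,"tz": -1,"rx": 0,"ry": 0,"rz": 0,"grip": 0},{"tx": 0,"ty": 0,"tz": -1,"rx": 0,"ry": 0,"rz": 0,"grip": 0},{"tx": 0,"ty": 0,"tz": -1,"rx": 0,"ry": 0,"rz": 0,"grip": 0},{"tx": 0,"ty": 0,"tz": -0.8,"rx": 0,"ry": 0,"rz": 0,"grip": 0},{"tx": 0,"ty": 0,"tz": -0.3,"rx": 0,"ry": 0,"rz": 0,"grip": 0},{"tx": 0,"ty": 0,"tz": 0,"rx": 0,"ry": 0,"rz": 0,"grip": 0},{"tx": 0,"ty": 0,"tz": 0,"rx": 0,"ry": 0,"rz": 0,"grip": 0}]'

```text
t: 14.47
eef_pos: [638.2, -82.2, 192.5]
tcp_rot: [-1.57, -0.0, 0.018]
ft_force: [1.2, 5.8, 0.8]
opening: 0.003
```

```bash
python3 - <<'E'
from h import *
from cell import env
s=env.state(); print(s['t'],s['eef_pos'],s['tcp_rot'],s['opening'],s['ft_force'])
snap(env,"wrist","b10w"); crop("b10w",0,0,512,384,1.5,"b10wx")
E
```

```text
14.4667 [638.23480904 -82.22233223 192.47680708] [-1.56989905e+00 -8.12091041e-05  1.78537689e-02] 0.002833312433048199 [1.23278595 5.79429489 0.76609766]
```

View pics/b10wx.png

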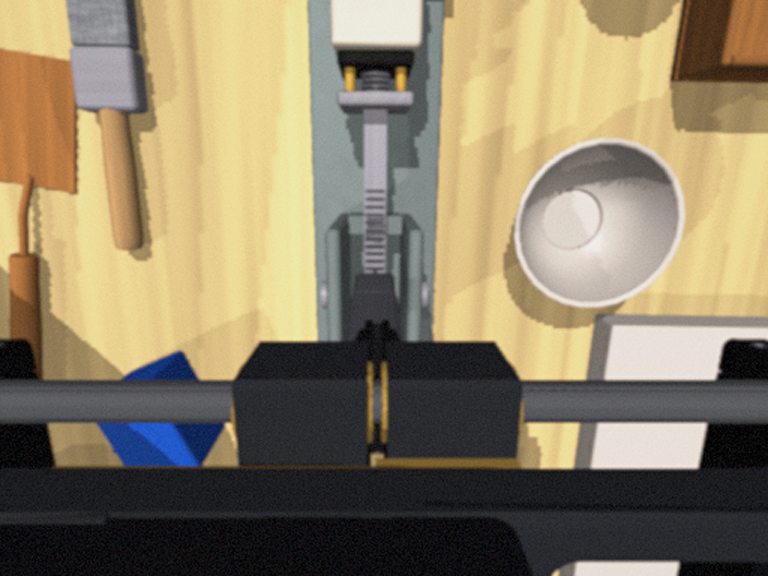

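The foot has just reached the mould (plate at row 91, mould rear edge at row 47). In the fifth stroke I'll watch the force near the end.

>>> move_arm --rows '[{"tx": 0,"ty": 0,"tz": 2,"rx": 0,"ry": 0,"rz": 0,"grip": 0},{"tx": 0,"ty": 0,"tz": 2,"rx": 0,"ry": 0,"rz": 0,"grip": 0},{"tx": 0,"ty": 0,"tz": 1.1,"rx": 0,"ry": 0,"rz": 0,"grip": 0},{"tx": 0,"ty": 0,"tz": 0,"rx": 0,"ry": 0,"rz": 0,"grip": 0},{"tx": 0,"ty": 0,"tz": 0,"rx": 0,"ry": 0,"rz": 0,"grip": 0},{"tx": 0,"ty": 0,"tz": 0,"rx": 0,"ry": 0,"rz": 0,"grip": 0}]'

```text
t: 15.02
eef_pos: [637.3, -31.5, 192.6]
tcp_rot: [-1.571, -0.0, 0.019]
ft_force: [0.3, -0.4, -0.3]
opening: 0.005
```

>>> move_arm --rows '[{"tx": 0,"ty": 0,"tz": -1,"rx": 0,"ry": 0,"rz": 0,"grip": 0},{"tx": 0,"ty": 0,"tz": -1,"rx": 0,"ry": 0,"rz": 0,"grip": 0},{"tx": 0,"ty": 0,"tz": -1,"rx": 0,"ry": 0,"rz": 0,"grip": 0},{"tx": 0,"ty": 0,"tz": -0.5,"rx": 0,"ry": 0,"rz": 0,"grip": 0},{"tx": 0,"ty": 0,"tz": -0.5,"rx": 0,"ry": 0,"rz": 0,"grip": 0},{"tx": 0,"ty": 0,"tz": 0,"rx": 0,"ry": 0,"rz": 0,"grip": 0},{"tx": 0,"ty": 0,"tz": 0,"rx": 0,"ry": 0,"rz": 0,"grip": 0}]'

```text
t: 15.6
eef_pos: [638.1, -71.4, 192.8]
tcp_rot: [-1.571, -0.001, 0.018]
ft_force: [1.1, 4.9, 3.8]
opening: 0.004
```

>>> move_arm --rows '[{"tx": 0,"ty": 0,"tz": -0.3,"rx": 0,"ry": 0,"rz": 0,"grip": 0},{"tx": 0,"ty": 0,"tz": -0.2,"rx": 0,"ry": 0,"rz": 0,"grip": 0},{"tx": 0,"ty": 0,"tz": 0,"rx": 0,"ry": 0,"rz": 0,"grip": 0}]'

```text
t: 15.85
eef_pos: [638.2, -75.7, 192.7]
tcp_rot: [-1.57, -0.0, 0.019]
ft_force: [0.0, 4.6, 3.7]
opening: 0.006
```

```bash
python3 - <<'E'
from h import *
from cell import env
s=env.state(); print(s['t'],s['eef_pos'],s['tcp_rot'],s['opening'],s['ft_force'])
snap(env,"wrist","b11w"); crop("b11w",0,0,512,384,1.5,"b11wx")
snap(env,"scene","b11s"); crop("b11s",200,150,330,260,5,"b11sx")
E
```

```text
15.85 [638.15084748 -75.67238684 192.72014234] [-1.57038599e+00 -2.17357424e-04  1.87989968e-02] 0.005891847699275415 [0.00763432 4.63107536 3.74907926]
```

View pics/b11wx.png

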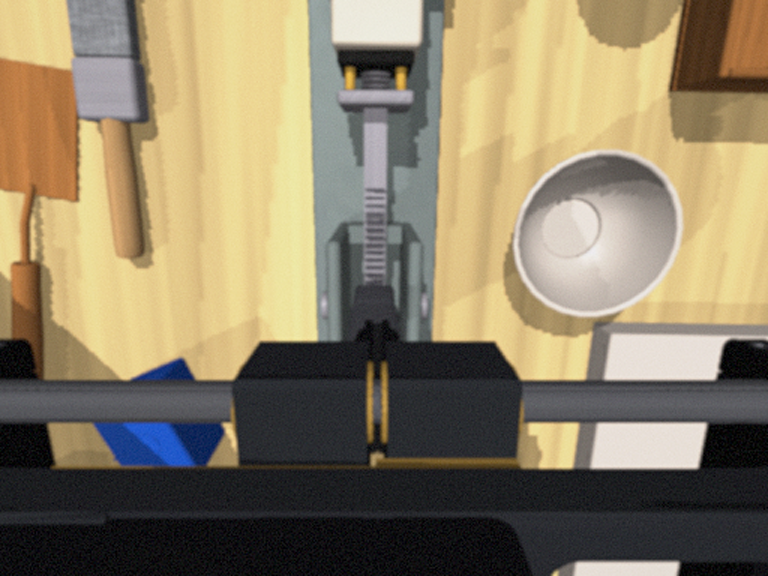

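View pics/b11sx.png

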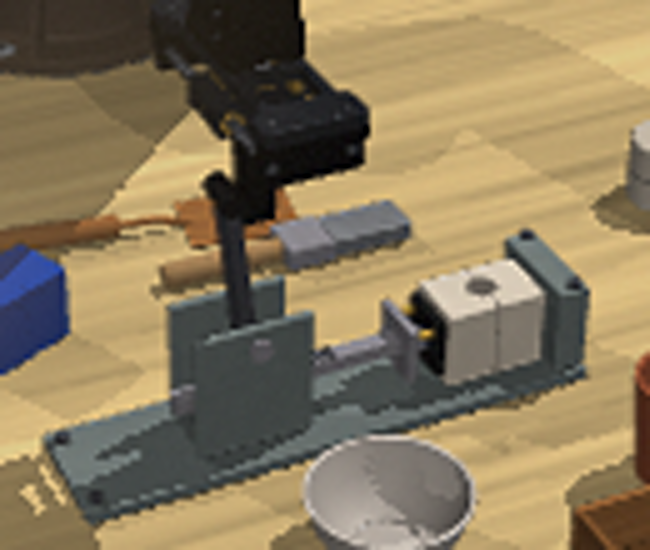

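The foot is now sliding the mould on towards the anvil (scene crop: foot at (430,320)). I'll continue in small steps.

>>> move_arm --rows '[{"tx": 0,"ty": 0,"tz": -0.3,"rx": 0,"ry": 0,"rz": 0,"grip": 0},{"tx": 0,"ty": 0,"tz": -0.1,"rx": 0,"ry": 0,"rz": 0,"grip": 0},{"tx": 0,"ty": 0,"tz": 0,"rx": 0,"ry": 0,"rz": 0,"grip": 0}]'

```text
t: 16.2
eef_pos: [638.2, -79.2, 192.5]
tcp_rot: [-1.57, 0.0, 0.019]
ft_force: [0.0, 5.5, 2.2]
opening: 0.003
```

>>> move_arm --rows '[{"tx": 0,"ty": 0,"tz": -0.2,"rx": 0,"ry": 0,"rz": 0,"grip": 0},{"tx": 0,"ty": 0,"tz": -0.1,"rx": 0,"ry": 0,"rz": 0,"grip": 0},{"tx": 0,"ty": 0,"tz": 0,"rx": 0,"ry": 0,"rz": 0,"grip": 0}]'

```text
t: 16.45
eef_pos: [638.2, -82.0, 192.3]
tcp_rot: [-1.57, 0.0, 0.019]
ft_force: [0.6, 6.0, 0.6]
opening: -0.0
```

```bash
python3 - <<'E'
from h import *
from cell import env
s=env.state(); print(s['t'],s['eef_pos'],s['tcp_rot'],s['opening'],s['ft_force'])
snap(env,"wrist","b12w"); crop("b12w",0,0,512,384,1.5,"b12wx")
snap(env,"scene","b12s"); crop("b12s",200,150,330,260,5,"b12sx")
E
```

```text
16.45 [638.16995118 -82.00783748 192.28102428] [-1.56971997e+00  4.08067422e-04  1.90828530e-02] -0.00020463662087537223 [0.59703258 6.03271027 0.61573295]
```

View pics/b12wx.png

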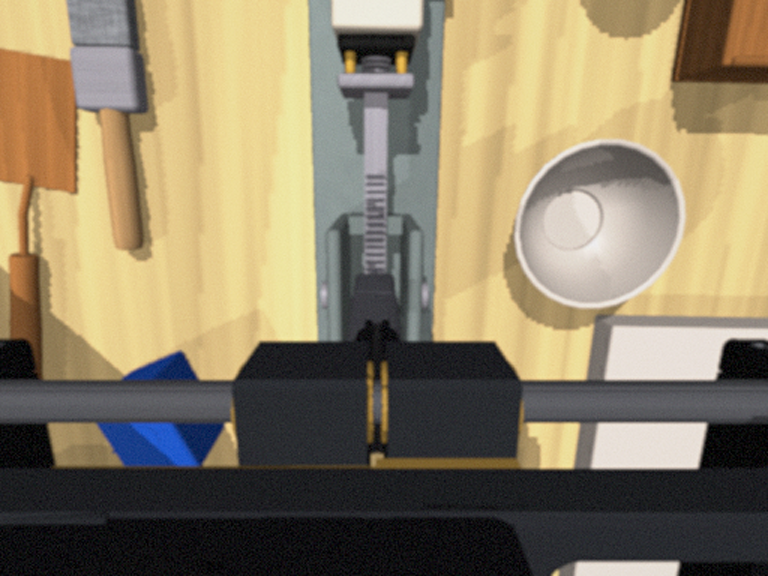

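View pics/b12sx.png

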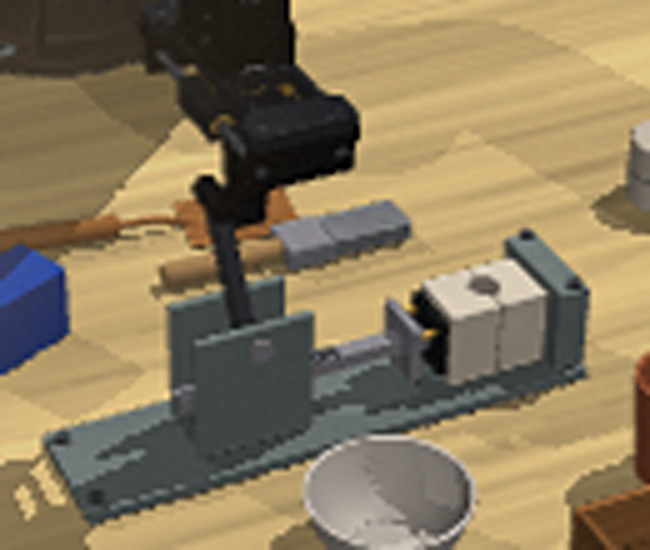

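```bash
python3 - <<'E'
from h import *
wy("b10w",[("plate front",376,91,64),("mould rear top",376,48,70)])
wy("b11w",[("plate front",376,89.5,64),("mould rear top",376,48,70)])
wy("b12w",[("plate front",376,73,64),("plate back",376,85,64),("mould rear top",376,28.5,70)])
E
```

```text
plate front [635.7  30.1  64. ]
mould rear top [635.3  51.1  70. ]
plate front [635.5  37.4  64. ]
mould rear top [635.2  57.7  70. ]
plate front [635.3  39.8  64. ]
plate back [635.4  33.5  64. ]
mould rear top [634.9  60.9  70. ]
```

The mould's rear edge is at about y = 61, roughly 1 mm from seated on the anvil. This is the final stroke: fast to where the jaw picks up, then small steps with force and gap checks.

>>> move_arm --rows '[{"tx": 0,"ty": 0,"tz": 2,"rx": 0,"ry": 0,"rz": 0,"grip": 0},{"tx": 0,"ty": 0,"tz": 2,"rx": 0,"ry": 0,"rz": 0,"grip": 0},{"tx": 0,"ty": 0,"tz": 1.1,"rx": 0,"ry": 0,"rz": 0,"grip": 0},{"tx": 0,"ty": 0,"tz": 0,"rx": 0,"ry": 0,"rz": 0,"grip": 0},{"tx": 0,"ty": 0,"tz": 0,"rx": 0,"ry": 0,"rz": 0,"grip": 0},{"tx": 0,"ty": 0,"tz": 0,"rx": 0,"ry": 0,"rz": 0,"grip": 0}]'

```text
t: 17.05
eef_pos: [637.3, -32.3, 192.5]
tcp_rot: [-1.571, 0.0, 0.019]
ft_force: [-0.3, 0.6, 0.3]
opening: 0.002
```

>>> move_arm --rows '[{"tx": 0,"ty": 0,"tz": -1,"rx": 0,"ry": 0,"rz": 0,"grip": 0},{"tx": 0,"ty": 0,"tz": -1,"rx": 0,"ry": 0,"rz": 0,"grip": 0},{"tx": 0,"ty": 0,"tz": -1,"rx": 0,"ry": 0,"rz": 0,"grip": 0},{"tx": 0,"ty": 0,"tz": -0.3,"rx": 0,"ry": 0,"rz": 0,"grip": 0},{"tx": 0,"ty": 0,"tz": 0,"rx": 0,"ry": 0,"rz": 0,"grip": 0},{"tx": 0,"ty": 0,"tz": 0,"rx": 0,"ry": 0,"rz": 0,"grip": 0}]'

```text
t: 17.55
eef_pos: [638.1, -65.7, 193.2]
tcp_rot: [-1.57, -0.001, 0.017]
ft_force: [-0.1, 5.7, 4.2]
opening: 0.003
```

>>> move_arm --rows '[{"tx": 0,"ty": 0,"tz": -0.3,"rx": 0,"ry": 0,"rz": 0,"grip": 0},{"tx": 0,"ty": 0,"tz": 0,"rx": 0,"ry": 0,"rz": 0,"grip": 0},{"tx": 0,"ty": 0,"tz": 0,"rx": 0,"ry": 0,"rz": 0,"grip": 0}]'

```text
t: 17.8
eef_pos: [638.1, -68.4, 193.2]
tcp_rot: [-1.57, -0.001, 0.018]
ft_force: [-0.4, 6.1, 5.1]
opening: 0.006
```

>>> move_arm --rows '[{"tx": 0,"ty": 0,"tz": -0.3,"rx": 0,"ry": 0,"rz": 0,"grip": 0},{"tx": 0,"ty": 0,"tz": 0,"rx": 0,"ry": 0,"rz": 0,"grip": 0},{"tx": 0,"ty": 0,"tz": 0,"rx": 0,"ry": 0,"rz": 0,"grip": 0}]'

```text
t: 18.05
eef_pos: [638.2, -71.2, 193.3]
tcp_rot: [-1.57, -0.001, 0.018]
ft_force: [-0.3, 7.5, 5.4]
opening: 0.005
```

```bash
python3 - <<'E'
from h import *
from cell import env
s=env.state(); print(s['t'],s['eef_pos'],s['ft_force'])
snap(env,"wrist","b13w"); crop("b13w",190,0,310,110,5,"b13wx")
crop("b12w",190,0,310,110,5,"b12wy")
E
```

```text
18.05 [638.16243199 -71.19861233 193.25233832] [-0.32615179  7.49414842  5.41021657]
```

View pics/b12wy.png

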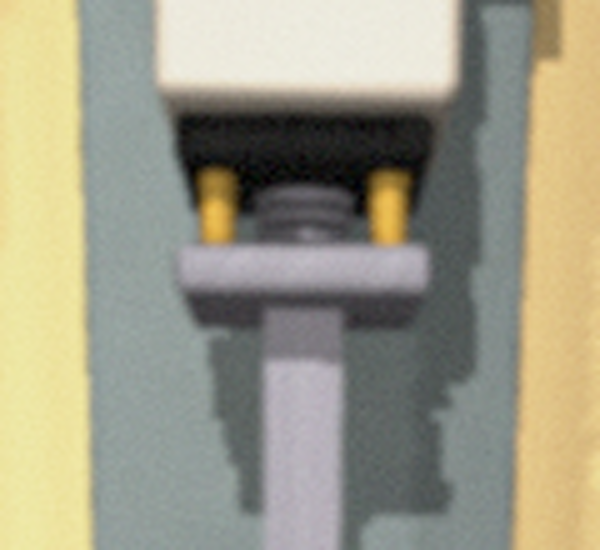

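View pics/b13wx.png

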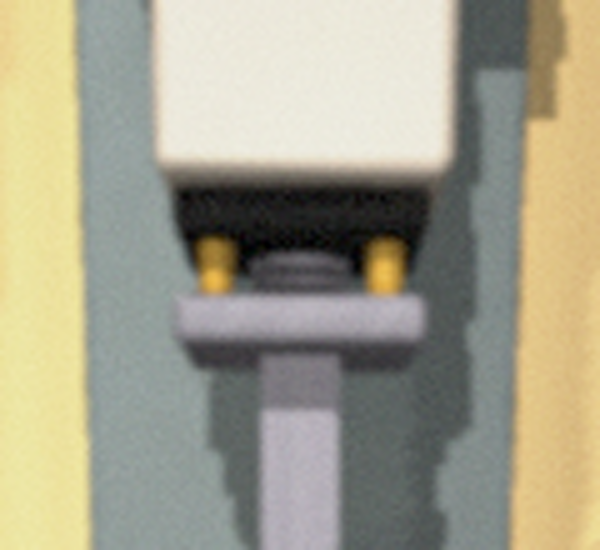

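The pin gap shrank from about 74 to 57 crop pixels, so the squeeze is around 3–3.5 mm. I need roughly 3.5 mm more, about 8 mm of finger travel.

>>> move_arm --rows '[{"tx": 0,"ty": 0,"tz": -0.2,"rx": 0,"ry": 0,"rz": 0,"grip": 0},{"tx": 0,"ty": 0,"tz": -0.2,"rx": 0,"ry": 0,"rz": 0,"grip": 0},{"tx": 0,"ty": 0,"tz": 0,"rx": 0,"ry": 0,"rz": 0,"grip": 0},{"tx": 0,"ty": 0,"tz": 0,"rx": 0,"ry": 0,"rz": 0,"grip": 0}]'

```text
t: 18.43
eef_pos: [638.2, -75.1, 193.2]
tcp_rot: [-1.569, -0.001, 0.018]
ft_force: [0.2, 8.4, 5.5]
opening: 0.009
```

>>> move_arm --rows '[{"tx": 0,"ty": 0,"tz": -0.2,"rx": 0,"ry": 0,"rz": 0,"grip": 0},{"tx": 0,"ty": 0,"tz": -0.1,"rx": 0,"ry": 0,"rz": 0,"grip": 0},{"tx": 0,"ty": 0,"tz": 0,"rx": 0,"ry": 0,"rz": 0,"grip": 0},{"tx": 0,"ty": 0,"tz": 0,"rx": 0,"ry": 0,"rz": 0,"grip": 0},{"tx": 0,"ty": 0,"tz": 0,"rx": 0,"ry": 0,"rz": 0,"grip": 0}]'

```text
t: 18.85
eef_pos: [638.2, -77.8, 193.2]
tcp_rot: [-1.569, -0.001, 0.018]
ft_force: [0.1, 9.7, 5.1]
opening: 0.003
```

```bash
python3 - <<'E'
from h import *
from cell import env
s=env.state(); print(s['t'],s['eef_pos'],s['ft_force'])
snap(env,"wrist","b14w"); crop("b14w",190,0,310,110,5,"b14wx")
snap(env,"scene","b14s"); crop("b14s",200,150,330,260,5,"b14sx")
snap(env,"side","b14d")
E
```

```text
18.85 [638.23721528 -77.80239188 193.16159417] [0.09501747 9.65727881 5.13267343]
```

View pics/b14wx.png

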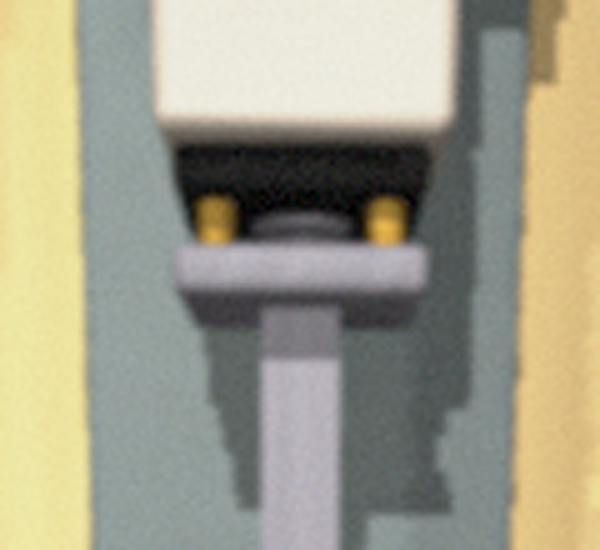

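View pics/b14sx.png

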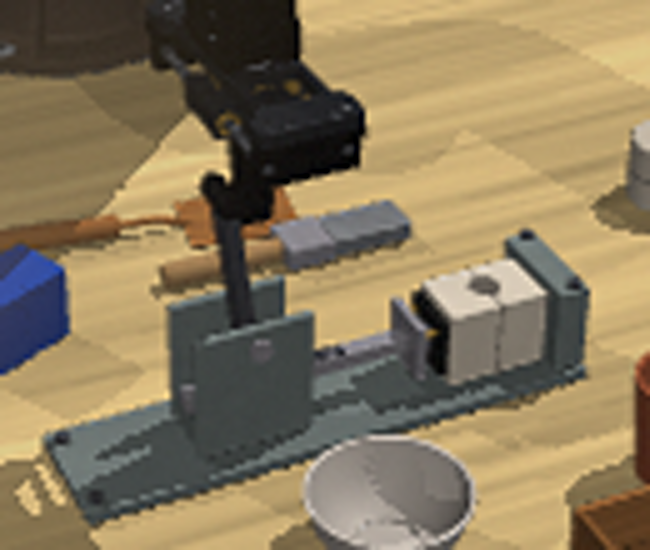

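The pins now show 44 crop pixels against 74 when free. The squeeze is about 5.7 mm, and the push force of 9.7 N agrees with that. One small step more to about half.

>>> move_arm --rows '[{"tx": 0,"ty": 0,"tz": -0.2,"rx": 0,"ry": 0,"rz": 0,"grip": 0},{"tx": 0,"ty": 0,"tz": -0.1,"rx": 0,"ry": 0,"rz": 0,"grip": 0},{"tx": 0,"ty": 0,"tz": 0,"rx": 0,"ry": 0,"rz": 0,"grip": 0},{"tx": 0,"ty": 0,"tz": 0,"rx": 0,"ry": 0,"rz": 0,"grip": 0},{"tx": 0,"ty": 0,"tz": 0,"rx": 0,"ry": 0,"rz": 0,"grip": 0},{"tx": 0,"ty": 0,"tz": 0,"rx": 0,"ry": 0,"rz": 0,"grip": 0}]'

```text
t: 19.5
eef_pos: [638.3, -80.3, 192.9]
tcp_rot: [-1.568, -0.0, 0.018]
ft_force: [0.9, 12.4, 4.2]
opening: 0.003
```

```bash
python3 - <<'E'
from h import *
from cell import env
s=env.state(); print(s['t'],s['eef_pos'],s['ft_force'],abs(s['qvel']).max())
snap(env,"wrist","b15w"); crop("b15w",190,0,310,110,5,"b15wx")
snap(env,"side","b15d"); crop("b15d",230,110,340,220,5.4,"b15dx"); snap(env,"scene","b15s")
s=env.state(); print(s['t'],s['eef_pos'],s['ft_force'])
E
```

```text
19.5 [638.25065146 -80.27054382 192.91457405] [ 0.89304547 12.41769344  4.15524546] 0.0021218766348010754
19.65 [638.27011736 -80.27233633 192.90731663] [ 1.48000758 12.1487113   3.47218707]
```

View pics/b15wx.png

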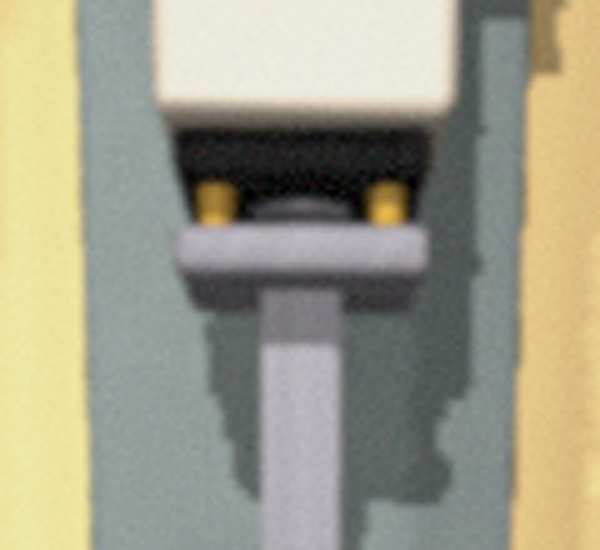

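View pics/b15dx.png

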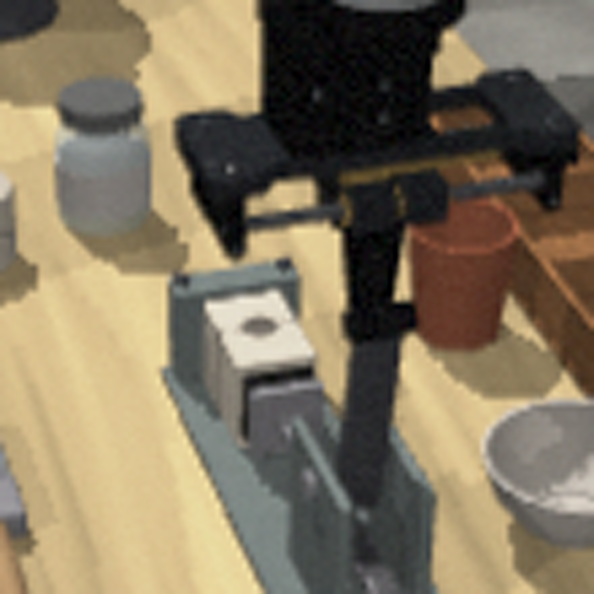

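View pics/b15s.png

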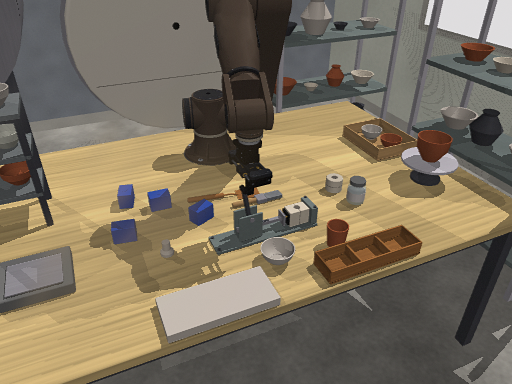

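```bash
python3 - <<'E'
from h import *
wy("b15w",[("plate front",376,44.7*1.5,64),("mould rear",376,21.5*1.5,70)])
from cell import env
print(env.job_done())
s=env.state(); print(s['t'],s['eef_pos'],s['ft_force'])
E
```

```text
plate front [635.5  45.1  64. ]
mould rear [635.2  61.3  70. ]
the job is handed in; nothing more can be done
None
the job is handed in; nothing more can be done
```

I set the mould upright and square on the bed, let it go, and clamped it with six trigger pumps. The job was handed in at about 19.7 s with the fingers still pushing the trigger. It gave no verdict.

**Squeeze:** the gap at the brass pins was about 7.5 mm, against 14 mm when free. That is a squeeze of about 6.5 mm, or roughly 16 N. The steady push of 12.1–12.4 N on the trigger agrees with about half squeezed. Measuring from the jaw plate to the mould instead gave about 6 mm.

**Mould position:** its rear edge was at y ≈ 61.3 mm by the wrist camera. I expected about 62 mm when seated on the anvil, and that difference is within the camera's error. It is square and near the clamp's centre line, and the robot is clear of it.

**Checks that disagreed:**
- The scene and side cameras differed by up to about 10 mm, so I placed the mould from the wrist camera.
- The measured advance of the first stroke came out between 6 and 10 mm, because the foot's edge was seen obliquely.
- During that stroke I pushed the trigger onto its end stop once, at 12 N.

**Bystanders:** the last pictures show all of them where they started.

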